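# Load the index table of a milling machine and fit its chip tray

### The job

Get the milling machine's index table ready for its next run. Slide the chip tray handle-outwards all the way into its bay under the table, and put every aluminium block from the bench into a pocket of its own through the opening in the clear guard, lifting the sprung index pin by its knob to swing the table on from hole to hole. Finish with the index pin fully home in the first hole, the one at the end of the row farthest from the tray bay's mouth, and leave the wrench, brush and oil bottle undisturbed.

Things in the scene. Friction and masses are not known exactly. Their poses are not given: they have to be found in the camera images.
- base: Fixed index-table unit of a small mill: aluminium plinth 260 x 260 mm, 50 mm high, on the bench; place and yaw vary. Origin: centre of its underside, on the vertical turning axis. Own axes: +x towards the loading opening of the guard, -y towards the mouth of the tray bay. The turning plate, 89 mm radius, top 78 mm above the bench, sits on it.
- guard_top (a point): On the turning axis, top face of the fixed clear plastic guard plate (4 mm thick, top 124 mm above the bench, reaching up to 95 mm from the axis; nut on top up to 135 mm). It covers the turning plate except the loading opening, which begins 14 mm from the axis and is open outwards in the unit's +x, 42 mm to either side in y.
- turret (a joint): Angle of the turning plate, rad, counter-clockwise from above positive, limits -0.12 to 3.26. It is at hole 0, 1, 2, 3 at 0, 1.047, 2.094, 3.142. The pin arm stands at turret angle + 50 deg from the unit's +x. Turns easily (0.06 N m) with the pin out; with it in, locked save about 0.02 rad of play. Starts anywhere, usually between two holes with the pin resting on the ring.
- pin (a joint): Lift of the sprung index pin, m: 0 = home in a hole, about 0.010 to 0.011 = resting on the ring between holes, 0.018 = upper stop. The spring pushes it down with 5 N at 0 and 9.5 N at 0.018. Lift it at least 0.012 to clear the ring; let go over a hole (within about 1 mm) it springs in; let go elsewhere it rests on the ring and drops in when the arm is brought over a hole.
- knob (a point): Middle of the black round knob on top of the index pin, at the end of the pin arm 115 mm from the turning axis; knob 22 mm diameter, 32 mm tall; this point is 116 mm above the bench with the pin home and rises with it. The arm, 24 mm wide, reaches 130 mm from the axis; a 26 mm collar on it is 88 mm high, 12 mm below the knob. The knob does not turn by itself: it swings with the arm.
- hole0 (a point): Index hole 0 (the first, where the job ends), 11 x 12 mm, 14 mm deep, for the 8 mm pin; point at its mouth on top of the dark steel ring (64 mm above the bench), 115 mm from the turning axis.
- hole1 (a point): Index hole 1, 11 x 12 mm, 14 mm deep, for the 8 mm pin; point at its mouth on top of the dark steel ring (64 mm above the bench), 115 mm from the turning axis.
- hole2 (a point): Index hole 2, 11 x 12 mm, 14 mm deep, for the 8 mm pin; point at its mouth on top of the dark steel ring (64 mm above the bench), 115 mm from the turning axis.
- hole3 (a point): Index hole 3, 11 x 12 mm, 14 mm deep, for the 8 mm pin; point at its mouth on top of the dark steel ring (64 mm above the bench), 115 mm from the turning axis.
- window (a point): Fixed loading position under the opening of the guard, 62 mm from the turning axis along the unit's +x, at the height of the centre of a seated block (95 mm above the bench).
- nest0 (a point): Centre of a block seated in pocket 0 of the turning plate (17 mm above the plate), 62 mm from the turning axis; turns with the plate and is at the loading position when the turret is in hole 0. Its x axis points outwards from the turning axis. The pocket is a square frame 38 x 38 mm inside, walls 3 mm thick, 8 mm high, sides along x and y. Empty at the start.
- nest1 (a point): Centre of a block seated in pocket 1 of the turning plate (17 mm above the plate), 62 mm from the turning axis; turns with the plate and is at the loading position when the turret is in hole 1. Its x axis points outwards from the turning axis. The pocket is a square frame 38 x 38 mm inside, walls 3 mm thick, 8 mm high, sides along x and y. Empty at the start.
- nest2 (a point): Centre of a block seated in pocket 2 of the turning plate (17 mm above the plate), 62 mm from the turning axis; turns with the plate and is at the loading position when the turret is in hole 2. Its x axis points outwards from the turning axis. The pocket is a square frame 38 x 38 mm inside, walls 3 mm thick, 8 mm high, sides along x and y. Empty at the start.
- nest3 (a point): Centre of a block seated in pocket 3 of the turning plate (17 mm above the plate), 62 mm from the turning axis; turns with the plate and is at the loading position when the turret is in hole 3. Its x axis points outwards from the turning axis. The pocket is a square frame 38 x 38 mm inside, walls 3 mm thick, 8 mm high, sides along x and y. Empty at the start.
- block0_c (a point): Centre of an aluminium manifold block: a 34 mm cube with a round dark port in the middle of every face, 80 to 130 g, at the start on the bench to the left of the index table; any face may be up. Axes square to its faces. Three or four of the four blocks are present.
- block1_c (a point): Centre of an aluminium manifold block: a 34 mm cube with a round dark port in the middle of every face, 80 to 130 g, at the start on the bench to the left of the index table; any face may be up. Axes square to its faces. Three or four of the four blocks are present.
- block2_c (a point): Centre of an aluminium manifold block: a 34 mm cube with a round dark port in the middle of every face, 80 to 130 g, at the start on the bench to the left of the index table; any face may be up. Axes square to its faces. Three or four of the four blocks are present.
- block3_c (a point): Centre of an aluminium manifold block: a 34 mm cube with a round dark port in the middle of every face, 80 to 130 g, at the start on the bench to the left of the index table; any face may be up. Axes square to its faces. Three or four of the four blocks are present.
- tray_c (a point): Centre, 14 mm above its underside, of the loose empty steel chip tray: 106 mm wide (x), 120 mm long (y), 28 mm high, 250 to 490 g, at the start on the bench right of the index table. Its +y end goes into the bay first. Fully home, this point is at x = 0, y = -70 mm in the unit's axes and the tray's front wall is flush with the plinth's face.
- tray_grip (a point): Grip point on the tray's black handle, an upright rib along the tray's y axis, 10 mm thick (x), 60 mm long, from 6 to 34 mm above the bench, standing out from the front (-y) wall, 60 to 120 mm from the tray's centre; this point is 97 mm from the centre and 20 mm above the bench. The handle stays outside the bay when the tray is home.
- bay_mouth (a point): Middle of the tray bay's mouth at bench level, in the plinth's -y face, 130 mm from the turning axis. The bay runs inwards along the unit's +y: 112 mm wide, 34 mm high, its floor is the bench, with a stop 120 mm in. Two guides 30 mm high flare outwards from the mouth's sides at 25 degrees, to about 32 mm in front of it.
- wrench: Wrench lying on the bench beyond the index table; leave it alone.
- brush: Brush lying on the bench, far right; leave it alone.
- oiler: White oil bottle, 48 mm diameter, 110 mm tall, standing on the bench, far left; leave it alone.
There are look-alikes about, which are no part of the job. Of the things shaped like the part that bears tray_c, the bare steel one is meant.

How it is judged:
At the end, for the whole second after the job is handed in: Each present block is at rest, seated in a pocket (centre within 6 mm); the index pin is home (lift under 2 mm) in hole 0 (turret within 0.05 rad of 0), the table at rest; the tray is at rest in its bay, within 7 mm of the stop, 6 mm of its centre line and 0.06 rad of square ((distance between block0_c and nest0 below 0.006 m or distance between block0_c and nest1 below 0.006 m or distance between block0_c and nest2 below 0.006 m or distance between block0_c and nest3 below 0.006 m) and linear speed of each of block0, block1, block2, block3, tray below 0.02 m/s and (distance between block1_c and nest0 below 0.006 m or distance between block1_c and nest1 below 0.006 m or distance between block1_c and nest2 below 0.006 m or distance between block1_c and nest3 below 0.006 m) and (distance between block2_c and nest0 below 0.006 m or distance between block2_c and nest1 below 0.006 m or distance between block2_c and nest2 below 0.006 m or distance between block2_c and nest3 below 0.006 m) and (distance between block3_c and nest0 below 0.006 m or distance between block3_c and nest1 below 0.006 m or distance between block3_c and nest2 below 0.006 m or distance between block3_c and nest3 below 0.006 m) and value of joint pin below 0.002 m and value of joint turret between -0.05 and 0.05 rad and velocity of joint turret between -0.05 and 0.05 rad/s and y of tray_c in the frame of base above -0.077 m and x of tray_c in the frame of base between -0.006 and 0.006 m and angle between the y axis of tray_c and the y axis of base, either way round below 0.06 rad); the robot touches nothing.
It fails at once if the wrench is moved more than 30 mm (distance of wrench from where it was at the start of the episode above 0.03 m).
It fails at once if the brush is moved more than 30 mm (distance of brush from where it was at the start of the episode above 0.03 m).
It fails at once if the oiler is moved more than 30 mm (distance of oiler from where it was at the start of the episode above 0.03 m).
Of block0, block1, block2, block3 only 3 to 4 are there at a start; the rules pass over those that are not, and their reading is None.
At some moment in a run one of tray may be knocked a few centimetres aside while the robot is not near it.
Once in a run the grip may slacken for a moment while it holds something.
It also fails if it takes over 210 s, if anything falls off the work surface, if the arm or the gripper's body presses on something with over 40 N, if the wrist force passes 120 N, or if a joint passes its speed limit or range.

### The arm

A 6-joint arm with a two-finger parallel gripper is mounted at the origin on the work surface. World frame = base frame: x ahead of the robot, y to its left, z up, the work surface at z = 0. Lengths are in m, angles in rad, forces in N, time in s.
With the tool pointing down it reaches from about 0.325 to 1 m from the base axis. Payload 5.1 kg.
Tool frame: the origin (TCP) lies at the very end of the fingers, on their centre line; the grasp point (between the pads) lies 19 mm behind it (grip_point_offset is the distance from the TCP to the grasp point, in m); z points along the fingers, x is the direction in which the jaws open and shut, and the axes are right-handed (so a half turn about z gives the same grasp; the last joint's range is limited). The gripper opens to 85 mm and grips with 20 to 120 N. Pads are 22 mm wide; open, the fingers measure 114 mm over their backs; the gripper's body (76 mm by 85 mm) begins 54 mm behind the grasp point. The pads swing forward as they close: fully open they stand 13 mm farther back than shut.
Start: joints at [-1.226, 0.124, 1.65, -0, 1.367, -0.083], TCP at [0.27, -0.591, 0.231] pointing down, gripper open.
Joint ranges: [-2.61, 2.61], [-1.02, 2.33], [0.03, 2.71], [-1.35, 4.49], [0.32, 2.68], [-2.91, 2.91]. Speed limits (rad/s): [2.57, 2.57, 3.14, 3.14, 3.14, 3.14].

### API

Orientations are given as a unit quaternion [x, y, z, w].
In Python, from plant import * gives the robot as it stands. The module is installed in compiled form; this text tells all that it offers.
- The arm moves only by the tool servo_tool, never from a script. Its argument "commands" is a list of rows, each an object with "linear": the shift along the world's x, y, z in mm, a list of three; "delta_rot": the turn, a rotation vector about the world's x, y, z in rad, a list of three; "fingers": the opening, from -1 (shut) to 1 (fully open). A call has 1 to 5 rows; each row is the pose to reach, as a shift and turn from the pose commanded when the call began; what a row does not reach only later rows make up. A row lasts 1/12 s, in which the tool goes at most 41.7 mm and 7.16 degrees, less where a joint would pass 70% of its speed; a pose out of reach is approached as far as the arm can. A call with a gripper value outside its range is refused whole. The fingers move at their own pace and stop on an object; "newtons" is the grip in N (left out, the last holds). Time passes only in rows, so rows that repeat a pose let the fingers close. It gives the time, the measured TCP pose, the force and the opening at its end, in the units of the state.
- observe(): the state, without advancing time (a new reading comes with each control period).
- read_camera(name): name is "scene" or "top"; returns (picture, depth): 384x512x3 uint8, red, green, blue; 384x512 float32, m along the optical axis (not along the pixel's ray), 0 where there is no reading.
- camera_model(name): a dict with "fx", "fy", "cx", "cy" (pixels), "extrinsics" (4x4, takes a point from world to camera coordinates). Camera axes: x right, y down, z forward; pixel columns grow to the right and rows downward; lengths in m; the calibration is good to about 2 mm. A picture is of the moment at which its call begins. camera_model takes no time and is no camera call.
- sign_off(): hands the job in, once; it reports no verdict.
The state is a dict: "time_s": time; "joints": joint angles; "dq": joint speeds; "joint_torque": joint torques, N m; "tcp_pos": TCP position; "tool_rot": TCP orientation; "force": force on the tool from outside, world axes, zero at the start; "torque": the same for the moment, N m; "width": opening from 0.0 (shut) to 1.0 (fully open).
Only numpy, scipy, OpenCV 4.12 (cv2) and the standard library are available. Lean on these libraries where they do the work, as an engineer would, in place of code of your own. Each camera call takes 0.05 s, during which the arm holds its last target.

## Working session

There is one attempt and no reset: what is moved stays moved. The work goes in short steps, Python scripts to look and compute and a tool call to move; the robot and the scene stay as the last step left them, time stands still between calls to the robot, and variables do not carry over. Pictures are saved under pics/ and viewed, and the job is handed in when it is done.

Besides the shell and the picture viewer there is one more tool, called after ">>>" in YAML: its name, and indented under it one key for each argument. servo_tool: Moves the arm, as the interface text tells. Its arguments: {"type":"object","properties":{"commands":{"type":"array","items":{"type":"object","properties":{"linear":{"type":"array","items":{"type":"number"}},"delta_rot":{"type":"array","items":{"type":"number"}},"fingers":{"type":"number"}}}},"newtons":{"type":"number"}},"required":["commands"]}

```bash
mkdir -p pics; ls; python3 - <<'E'
from plant import *
import cv2,numpy as np
s=observe();print(s)
for n in ("scene","top"):
    p,d=read_camera(n);np.savez(f"{n}0.npz",p=p,d=d)
    cv2.imwrite(f"pics/{n}0.png",cv2.resize(p[:,:,::-1],(800,600),interpolation=cv2.INTER_CUBIC))
    m=camera_model(n);print(n,m)
E
```

```text
pics
{'time_s': 0.0, 'joints': array([-1.22560923e+00,  1.24540492e-01,  1.65171761e+00, -5.38133035e-05,
        1.36751808e+00, -8.26178751e-02]), 'dq': array([ 0.00020331,  0.00011339, -0.00030901,  0.0002427 , -0.00081167,
        0.00108007]), 'joint_torque': array([-1.85214139e-05, -4.23615968e+01, -3.65454519e+01, -6.57214400e-05,
        6.91589696e-03,  2.22716727e-05]), 'tcp_pos': array([ 0.26940224, -0.5908434 ,  0.23000436]), 'tool_rot': array([ 8.41095371e-01, -5.40885741e-01, -8.82442756e-04, -6.43383157e-04]), 'force': array([ 0.24291431, -0.66172032, -1.02685531]), 'torque': array([ 0.05319832,  0.01025385, -0.04326337]), 'width': 1.0000150090944093}
scene {'fx': 490.5790933520822, 'fy': 490.5790933520822, 'cx': 261.0612771152831, 'cy': 191.04712586465268, 'extrinsics': array([[-0.40330283,  0.9149805 ,  0.01254995,  0.25185195],
       [ 0.57574971,  0.26438965, -0.77369916, -0.23415885],
       [-0.71123772, -0.30480943, -0.63342885,  1.83225835],
       [ 0.        ,  0.        ,  0.        ,  1.        ]])}
top {'fx': 495.0911419126487, 'fy': 495.0911419126487, 'cx': 256.5908334934602, 'cy': 188.27531237189433, 'extrinsics': array([[ 0.01584364, -0.99982888,  0.00954905, -0.06197515],
       [-0.98610578, -0.0172042 , -0.16522534,  0.52736617],
       [ 0.16536135, -0.0067986 , -0.98620961,  1.60033827],
       [ 0.        ,  0.        ,  0.        ,  1.        ]])}
```

View pics/scene0.png

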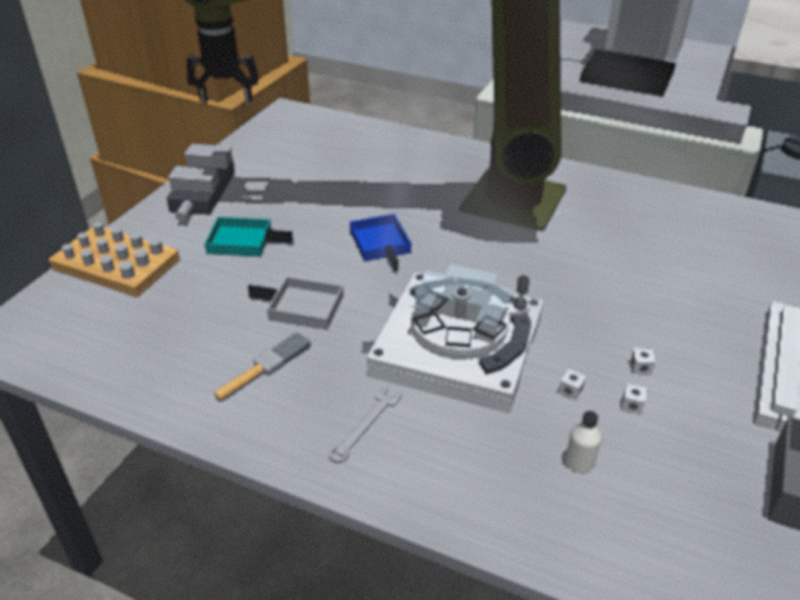

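View pics/top0.png

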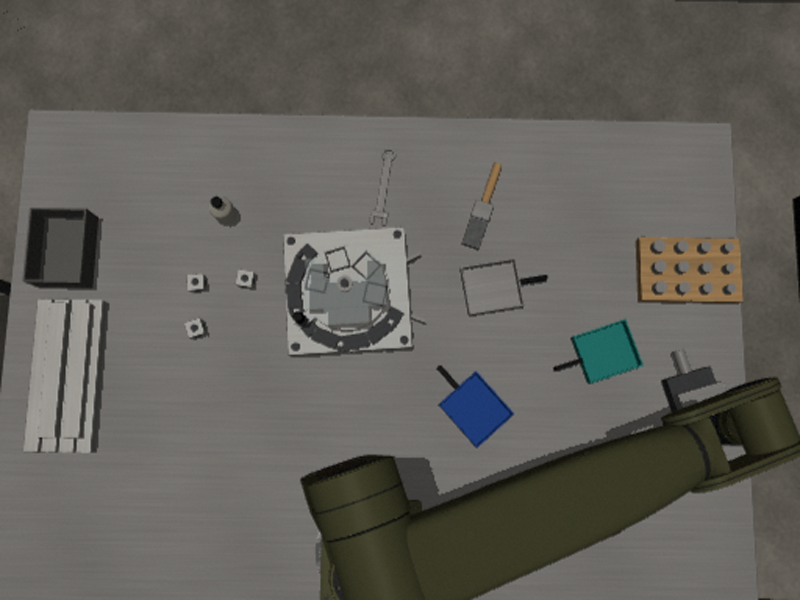

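The top view shows three blocks at about (196,282), (245,279) and (195,328). The bare steel tray is at (492,287), with its handle to the right at (533,280). The blue tray (476,408) and the teal tray (606,352) are look-alikes. The unit's opening faces up in the image (world +x), and the bay mouth with its guides is on the right at about (415,290). The knob is at (300,318).

```bash
cat > h.py <<'E'
import numpy as np,cv2
from plant import *
def grab(n,tag=None):
    p,d=read_camera(n)
    if tag: np.savez(f"{n}{tag}.npz",p=p,d=d)
    return p,d
def load(n,tag): 
    z=np.load(f"{n}{tag}.npz");return z['p'],z['d']
def ray(n,u,v):
    m=camera_model(n);E=m['extrinsics'];R=E[:3,:3];t=E[:3,3]
    u=np.asarray(u,float);v=np.asarray(v,float)
    d=np.stack([(u-m['cx'])/m['fx'],(v-m['cy'])/m['fy'],np.ones_like(u)],-1)@R
    return -R.T@t,d
def onplane(n,u,v,z):
    o,d=ray(n,u,v);k=(z-o[2])/d[...,2];return o+d*k[...,None]
def withdepth(n,u,v,D):
    o,d=ray(n,u,v);return o+d*np.asarray(D)[...,None]
def cloud(n,D):
    v,u=np.mgrid[0:384,0:512];return withdepth(n,u,v,D)
def proj(n,P):
    m=camera_model(n);E=m['extrinsics'];q=np.asarray(P)@E[:3,:3].T+E[:3,3]
    return q[...,0]/q[...,2]*m['fx']+m['cx'],q[...,1]/q[...,2]*m['fy']+m['cy']
def crop(p,u0,u1,v0,v1,k,name):
    cv2.imwrite(f"pics/{name}.png",cv2.resize(p[v0:v1,u0:u1,::-1],None,fx=k,fy=k,interpolation=cv2.INTER_CUBIC))
E
python3 - <<'E'
from h import *
p,d=load("top",0);ps,ds=load("scene",0)
print((d==0).mean(),(ds==0).mean())
c=cloud("top",d)
crop(p,110,300,130,240,4,"t1")
crop(ps,220,440,160,270,3.6,"s1")
crop(ps,150,230,170,220,8,"s2"); crop(p,280,360,155,215,8,"t2")
g=p.astype(int).max(2)
# white plinth
for name,(u0,u1,v0,v1),zr in [("base",(175,275,140,235),(.042,.058)),]:
    m=np.zeros(g.shape,bool);m[v0:v1,u0:u1]=1
    m&=(c[...,2]>zr[0])&(c[...,2]<zr[1])
    n,l,s,ce=cv2.connectedComponentsWithStats(m.astype(np.uint8));i=1+np.argmax(s[1:,4]);print(s[i])
    pts=c[m][:,:2].astype(np.float32);print(cv2.minAreaRect((pts*1000)),len(pts))
# blocks
m=(c[...,2]>.024)&(c[...,2]<.045);m[:, :110]=0;m[:,175:]=0
n,l,s,ce=cv2.connectedComponentsWithStats(m.astype(np.uint8))
for i in range(1,n):
    if s[i,4]>20:
        q=c[l==i];print("blk",s[i,4],ce[i],q.mean(0),cv2.minAreaRect((q[:,:2]*1000).astype(np.float32)))
m=(c[...,2]>.02)&(c[...,2]<.045);m[:, :285]=0;m[:,360:]=0;m[:150]=0;m[210:]=0
n,l,s,ce=cv2.connectedComponentsWithStats(m.astype(np.uint8))
for i in range(1,n):
    if s[i,4]>20:
        q=c[l==i];print("tray",s[i,4],ce[i],q.mean(0),cv2.minAreaRect((q[:,:2]*1000).astype(np.float32)))
E
```

```text
0.0038909912109375 0.019907633463541668
[ 181  146   83   82 2438]
((535.4039306640625, 63.049072265625), (260.9636535644531, 259.8628234863281), 4.62601375579834) 2587
blk 26 [145.65384615 139.84615385] [0.68971889 0.32529008 0.03482477] ((690.3487548828125, 325.03155517578125), (8.081451416015625, 37.17810821533203), 31.42483139038086)
blk 107 [156.25233645 177.88785047] [0.55981448 0.28356295 0.03195219] ((560.3573608398438, 283.9444885253906), (35.31523895263672, 34.96147918701172), 80.90879821777344)
blk 103 [124.7961165  180.38834951] [0.54937943 0.38810751 0.03233451] ((549.5205078125, 388.2359924316406), (33.434837341308594, 34.43364715576172), 9.071094512939453)
blk 110 [124.10909091 209.70909091] [0.45067281 0.38450008 0.03226215] ((451.34600830078125, 384.81072998046875), (34.96717071533203, 34.88474655151367), 18.575714111328125)
tray 149 [326.68456376 175.4295302 ] [ 0.57908744 -0.28893705  0.02830678] ((577.0951538085938, -274.05975341796875), (186.0991973876953, 87.43695831298828), 76.59446716308594)
tray 47 [309.44680851 196.91489362] [ 0.50521092 -0.23103737  0.02531062] ((521.8447265625, -239.92173767089844), (47.944210052490234, 90.9762191772461), 9.747435569763184)
```

View pics/t1.png

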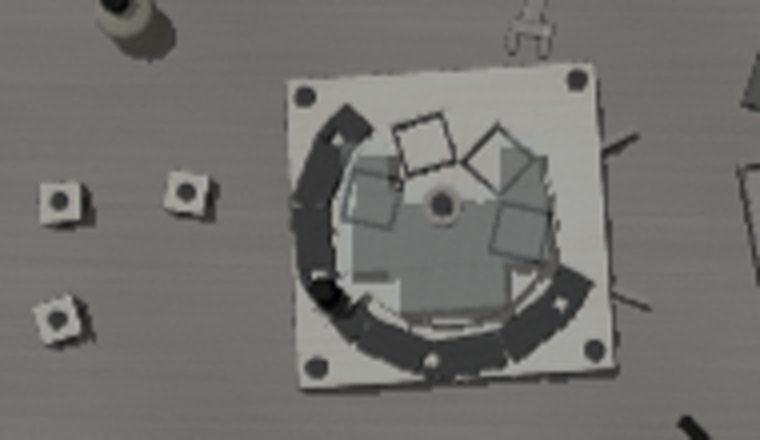

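View pics/s1.png

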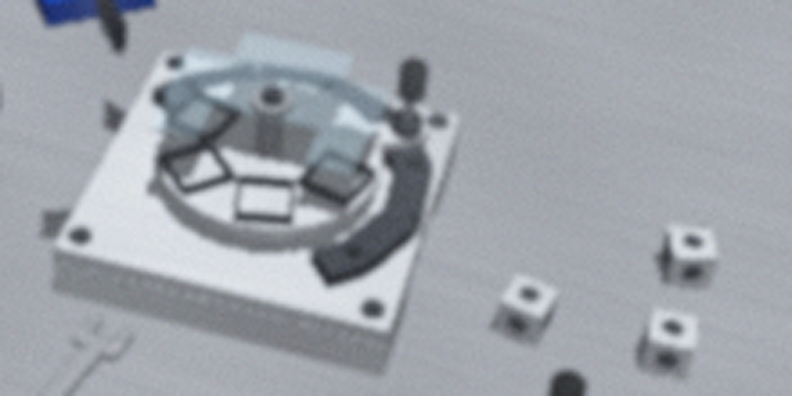

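View pics/t2.png

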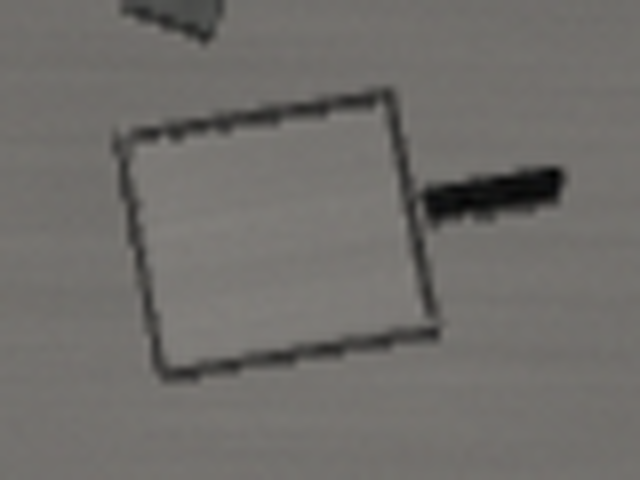

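View pics/s2.png

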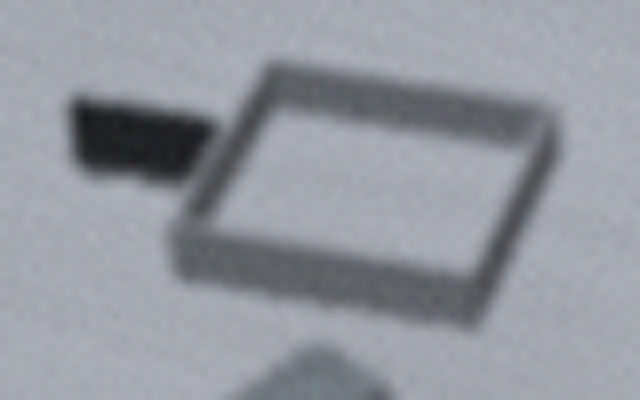

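```bash
cat >> h.py <<'E'
U0=np.array([.5354,.0630]);YAW=np.deg2rad(4.63)
def u2w(p,z=None):
    c,s=np.cos(YAW),np.sin(YAW);q=U0+np.asarray(p)[...,:2]@np.array([[c,s],[-s,c]])
    return q
def w2u(p):
    c,s=np.cos(YAW),np.sin(YAW);return (np.asarray(p)[...,:2]-U0)@np.array([[c,-s],[s,c]])
def knob(p,d,n="top"):
    c=cloud(n,d);u=w2u(c)
    r=np.hypot(u[...,0],u[...,1])
    m=(c[...,2]>.126)&(c[...,2]<.16)&(r>.09)&(r<.14)
    return c[m],u[m],m
E
python3 - <<'E'
from h import *
p,d=load("top",0);ps,ds=load("scene",0)
for k in range(4):
    a=np.deg2rad(50+60*k);w=u2w([.115*np.cos(a),.115*np.sin(a)])
    P=np.r_[w,.064];t=proj("top",P);s=proj("scene",P)
    print(k,P,"t1px",(t[0]-110)*4,(t[1]-130)*4,"s1px",(s[0]-220)*3.6,(s[1]-160)*3.6)
for n,pp,dd in (("top",p,d),("scene",ps,ds)):
    c,u,m=knob(pp,dd,n);print(n,len(c),c.mean(0),c.max(0),c.min(0),np.rad2deg(np.arctan2(*u.mean(0)[::-1])),np.hypot(*u.mean(0)), np.percentile(c[:,2],[50,80,90]))
# base by rays
c=cloud("top",d); g=p.max(2)
m=((g>135)).astype(np.uint8);m[:,:175]=0;m[:,275:]=0;m[:140]=0;m[235:]=0
m=cv2.morphologyEx(m,cv2.MORPH_CLOSE,np.ones((3,3)))
cs,_=cv2.findContours(m,cv2.RETR_EXTERNAL,cv2.CHAIN_APPROX_NONE);k=max(cs,key=cv2.contourArea)[:,0]
h=cv2.convexHull(k)[:,0];q=onplane("top",h[:,0],h[:,1],.05)[:,:2]
print(cv2.minAreaRect((q*1000).astype(np.float32)))
# ring height, plate height
for z in(.05,.064,.078):
    mm=abs(c[...,2]-z)<.004;mm[:,:175]=0;mm[:,275:]=0;mm[:140]=0;mm[235:]=0;print(z,mm.sum(),np.median(c[mm][:,2]))
bm=c[240:300,100:200,2];print("bench",np.median(bm))
# tray by depth rim & handle dark mask
dk=(p.max(2)<45);dk[:,328:360]&=True
mm=np.zeros_like(dk);mm[165:190,328:355]=dk[165:190,328:355]
vv,uu=np.nonzero(mm);w=onplane("top",uu,vv,.034);print("handle",len(uu),w.mean(0),cv2.minAreaRect((w[:,:2]*1000).astype(np.float32)))
E
```

```text
0 [0.60196824 0.15677456 0.064     ] t1px 333.8390389954292 136.8374866280618 s1px 353.61749833217215 251.84013074734355
1 [0.48747297 0.16753707 0.064     ] t1px 315.46693761995334 273.78120503541334 s1px 413.05973671441177 164.07259894396637
2 [0.42090472 0.07376251 0.064     ] t1px 428.0086687764392 356.96169136051606 s1px 328.52281443037447 85.53106454590144
3 [ 0.46883176 -0.03077456  0.064     ] t1px 557.9548160716147 300.55010355610636 s1px 190.43801354422257 85.43770863022387
top 43 [0.46443891 0.14708797 0.13791731] [0.49891163 0.16327154 0.14752467] [ 0.45233027 -0.01952948  0.12618779] 125.53072156921884 0.11002846278207183 [0.13909126 0.14240284 0.14429388]
scene 68 [0.48214563 0.1466748  0.1363967 ] [0.60037454 0.16403619 0.14661485] [ 0.45872472 -0.00710815  0.12603539] 117.84449283772673 0.09918417723334215 [0.13707733 0.1429647  0.14459949]
((535.5869140625, 63.01299285888672), (257.6154479980469, 257.7561950683594), 4.591269016265869)
0.05 1741 0.049209791489803756
0.064 683 0.06335528264506363
0.078 478 0.07715209891191555
bench -0.0017158765013954858
handle 63 [ 0.56756138 -0.33773515  0.034     ] ((566.9595336914062, -336.8515930175781), (12.853097915649414, 55.774871826171875), 10.576242446899414)
```

```bash
cat >> h.py <<'E'
def darkknob(p,n):
    # knob black pixels near ring radius at height .14
    v,u=np.nonzero(p.max(2)<50)
    w=onplane(n,u,v,.142);r=np.hypot(*w2u(w).T)
    k=(r>.095)&(r<.135);return u[k],v[k],w[k]
E
python3 - <<'E'
from h import *
p,d=load("top",0);ps,ds=load("scene",0)
# tray rim
z=p.max(2).astype(int);m=np.zeros(z.shape,np.uint8);m[163:205,292:338]=(z[163:205,292:338]<85)
n,l,s,ce=cv2.connectedComponentsWithStats(m,connectivity=8);i=1+np.argmax(s[1:,2]*s[1:,3]);v,u=np.nonzero(l==i)
dk=p.max(2)[v,u]<45
w=onplane("top",u[~dk],v[~dk],.028);w=w[w[:,1]>-.312];r=cv2.minAreaRect((w[:,:2]*1000).astype(np.float32));print("tray rim",s[i],r)
for n,pp,dd in (("top",p,d),("scene",ps,ds)):
    c,u,m=knob(pp,dd,n)
    nn,l,s,ce=cv2.connectedComponentsWithStats(m.astype(np.uint8),connectivity=8)
    C=cloud(n,dd)
    for i in range(1,nn):
        if s[i,4]>8:
            q=C[l==i];print(n,s[i],q.mean(0),np.percentile(q[:,2],[10,50,90]),pp[l==i].mean())
            t=q[q[:,2]>np.percentile(q[:,2],60)];w=t.mean(0);uu=w2u(w);print("   top pts",w,np.rad2deg(np.arctan2(uu[1],uu[0])),np.hypot(*uu))
E
```

```text
tray rim [294 166  44  37 246] ((549.6077270507812, -249.4276123046875), (109.08085632324219, 127.43917083740234), 10.496220588684082)
top [187 200   8   7  40] [0.46333017 0.15263878 0.13873859] [0.13150624 0.13943486 0.14452155] 23.191666666666666
   top pts [0.46479399 0.15285144 0.1431858 ] 123.53055902164061 0.11427375440815304
scene [331 177   8   9  62] [0.47165042 0.15425749 0.13728634] [0.12817869 0.13866503 0.14470217] 81.60215053763442
   top pts [0.46883537 0.15375358 0.14342167] 121.62876511476023 0.1125480489109003
```

>>> servo_tool:
  commands:
    - {"linear": [150, 124, 0], "delta_rot": [0, 0, 0.62]}
    - {"linear": [150, 124, 0], "delta_rot": [0, 0, 0.62]}
    - {"linear": [150, 124, 0], "delta_rot": [0, 0, 0.62]}
    - {"linear": [150, 124, 0], "delta_rot": [0, 0, 0.62]}
    - {"linear": [150, 124, 0], "delta_rot": [0, 0, 0.62]}

```text
invalid input at $.commands[0]: expected keys linear, delta_rot, fingers
```

>>> servo_tool:
  commands:
    - {"linear": [149, 123, -20], "delta_rot": [0, 0, 0.706], "fingers": 0.0}
    - {"linear": [149, 123, -60], "delta_rot": [0, 0, 0.706]}
    - {"linear": [149, 123, -80], "delta_rot": [0, 0, 0.706]}
    - {"linear": [149, 123, -100], "delta_rot": [0, 0, 0.706]}
    - {"linear": [149, 123, -130], "delta_rot": [0, 0, 0.706]}

```text
invalid input at $.commands[1]: expected keys linear, delta_rot, fingers
```

```bash
cat >> h.py <<'E'
def st():
    s=observe();x,y,_,_=s['tool_rot'];q=s['tool_rot']
    from scipy.spatial.transform import Rotation as R
    M=R.from_quat(q).as_matrix();phi=np.degrees(np.arctan2(M[1,0],M[0,0]))
    print("t %.2f tcp %s phi %.2f tilt %.2f F %s w %.3f unit %s q6 %.2f"%(s['time_s'],np.round(s['tcp_pos']*1000,1),phi,np.degrees(np.arccos(-M[2,2])),np.round(s['force'],1),s['width'],np.round(w2u(s['tcp_pos'])*1000,1),s['joints'][5]))
    return s,phi
E
python3 - <<'E'
from h import *
st();p,d=grab("top","1");crop(p,250,380,130,230,6,"t3")
E
```

```text
t 0.10 tcp [ 269.5 -590.9  230.2] phi -65.49 tilt 0.11 F [ 0.5 -0.3 -0.5] w 0.999 unit [-317.8 -630.3] q6 -0.08
```

View pics/t3.png

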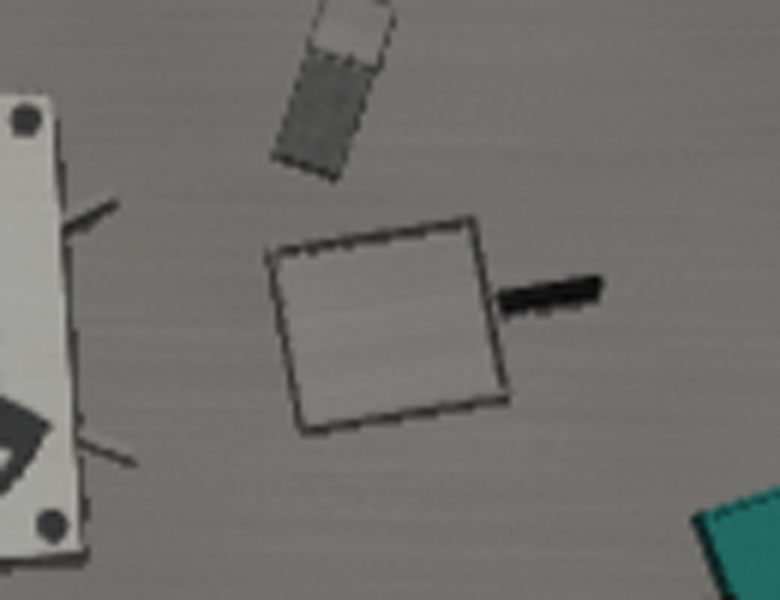

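The crop shows the steel tray at (385,325) with its handle at (550,295). The brush is at (330,120), and both guides are visible. The move calls were refused because a key was missing, so I'm sending them again.

>>> servo_tool:
  commands:
    - {"linear": [30, 25, 0], "delta_rot": [0, 0, 0.12], "fingers": 1}
    - {"linear": [60, 50, 0], "delta_rot": [0, 0, 0.24], "fingers": 1}
    - {"linear": [90, 75, 0], "delta_rot": [0, 0, 0.36], "fingers": 1}
    - {"linear": [120, 100, 0], "delta_rot": [0, 0, 0.48], "fingers": 1}
    - {"linear": [150, 124, 0], "delta_rot": [0, 0, 0.6], "fingers": 1}

```text
time_s: 0.57
tcp_pos: [0.4206, -0.4659, 0.231]
tool_rot: [0.964, -0.266, -0.0, -0.0]
force: [0.8, -0.6, -0.6]
width: 0.997
```

>>> servo_tool:
  commands:
    - {"linear": [30, 25, 0], "delta_rot": [0, 0, 0.12], "fingers": 0.2}
    - {"linear": [60, 50, -20], "delta_rot": [0, 0, 0.24], "fingers": 0.2}
    - {"linear": [90, 75, -40], "delta_rot": [0, 0, 0.36], "fingers": 0.2}
    - {"linear": [120, 100, -60], "delta_rot": [0, 0, 0.48], "fingers": 0.2}
    - {"linear": [149, 123, -80], "delta_rot": [0, 0, 0.6], "fingers": 0.2}

```text
time_s: 0.98
tcp_pos: [0.5649, -0.3467, 0.1538]
tool_rot: [1.0, 0.032, 0.0, 0.0]
force: [0.8, 0.1, -0.5]
width: 0.6
```

>>> servo_tool:
  commands:
    - {"linear": [0, 0, -10], "delta_rot": [0, 0, 0.1], "fingers": 0.2}
    - {"linear": [0, 0, -40], "delta_rot": [0, 0, 0.12], "fingers": 0.2}
    - {"linear": [0, 0, -70], "delta_rot": [0, 0, 0.12], "fingers": 0.2}
    - {"linear": [0, 0, -70], "delta_rot": [0, 0, 0.12], "fingers": 0.2}
    - {"linear": [0, 0, -70], "delta_rot": [0, 0, 0.12], "fingers": 0.2}

```text
time_s: 1.4
tcp_pos: [0.5622, -0.3471, 0.0821]
tool_rot: [0.996, 0.088, -0.002, -0.002]
force: [1.0, -0.3, 1.0]
width: 0.603
```

```bash
python3 - <<'E'
from h import *
st();p,d=grab("scene","2");crop(p,100,260,110,230,5,"s3")
E
```

```text
t 1.40 tcp [ 562.2 -347.1   82.1] phi 10.14 tilt 0.32 F [ 1.  -0.3  1. ] w 0.603 unit [  -6.4 -410.9] q6 -0.81
```

View pics/s3.png

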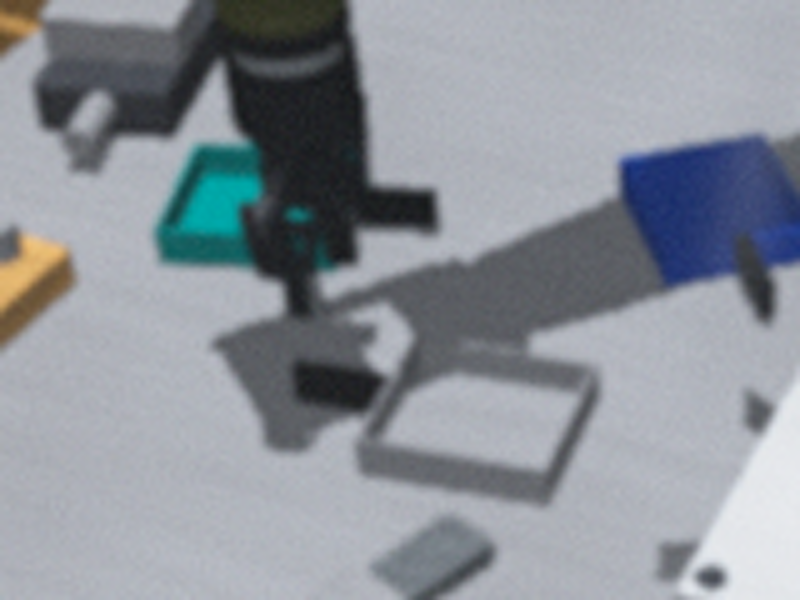

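The scene view shows the fingers above the black handle at (335,385), and the tray is undisturbed. Next I descend.

>>> servo_tool:
  commands:
    - {"linear": [5, 2, -20], "delta_rot": [0, 0, 0], "fingers": 0.2}
    - {"linear": [5, 2, -45], "delta_rot": [0, 0, 0], "fingers": 0.2}
    - {"linear": [5, 2, -70], "delta_rot": [0, 0, 0], "fingers": 0.2}
    - {"linear": [5, 2, -74], "delta_rot": [0, 0, 0], "fingers": 0.2}
    - {"linear": [5, 2, -74], "delta_rot": [0, 0, 0], "fingers": 0.2}

```text
time_s: 1.87
tcp_pos: [0.5685, -0.3464, 0.0107]
tool_rot: [0.996, 0.088, -0.0, -0.0]
force: [0.3, 0.3, 0.3]
width: 0.602
```

>>> servo_tool:
  newtons: 80
  commands:
    - {"linear": [0, 0, 0], "delta_rot": [0, 0, 0], "fingers": -1}
    - {"linear": [0, 0, 0], "delta_rot": [0, 0, 0], "fingers": -1}
    - {"linear": [0, 0, 0], "delta_rot": [0, 0, 0], "fingers": -1}
    - {"linear": [0, 0, 0], "delta_rot": [0, 0, 0], "fingers": -1}
    - {"linear": [0, 0, 0], "delta_rot": [0, 0, 0], "fingers": -1}

```text
time_s: 2.28
tcp_pos: [0.5704, -0.3474, 0.0134]
tool_rot: [0.996, 0.088, 0.002, 0.001]
force: [-0.4, 0.0, 6.3]
width: 0.094
```

```bash
python3 - <<'E'
from h import *
st()
E
```

```text
t 2.28 tcp [ 570.4 -347.4   13.4] phi 10.15 tilt 0.25 F [-0.4  0.   6.3] w 0.094 unit [   1.8 -411.8] q6 -0.80
```

>>> servo_tool:
  commands:
    - {"linear": [-2, 10, 0], "delta_rot": [0, 0, -0.02], "fingers": -1}
    - {"linear": [-3, 22, 0], "delta_rot": [0, 0, -0.045], "fingers": -1}
    - {"linear": [-4, 35, 0], "delta_rot": [0, 0, -0.07], "fingers": -1}
    - {"linear": [-6, 48, 0], "delta_rot": [0, 0, -0.096], "fingers": -1}
    - {"linear": [-7, 60, 0], "delta_rot": [0, 0, -0.096], "fingers": -1}

```text
time_s: 2.7
tcp_pos: [0.5635, -0.2881, 0.0135]
tool_rot: [0.999, 0.04, 0.002, 0.002]
force: [0.6, -4.1, 6.1]
width: 0.096
```

```bash
python3 - <<'E'
from h import *
st();p,d=grab("scene","3");crop(p,140,300,120,240,5,"s4");p,d=grab("top","3");crop(p,230,390,130,230,5,"t4")
E
```

```text
t 2.70 tcp [ 563.5 -288.1   13.5] phi 4.60 tilt 0.37 F [ 0.6 -4.1  6.1] w 0.096 unit [-3.000e-01 -3.522e+02] q6 -0.64
```

View pics/s4.png

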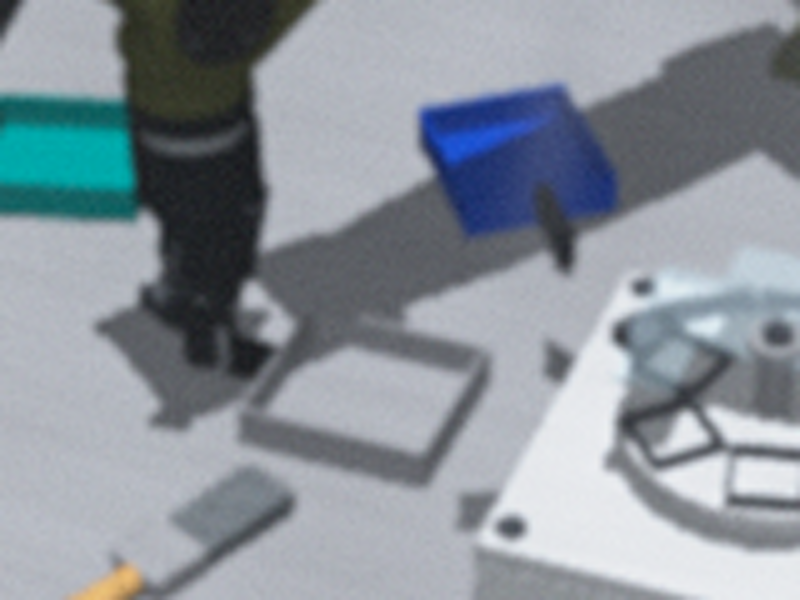

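View pics/t4.png

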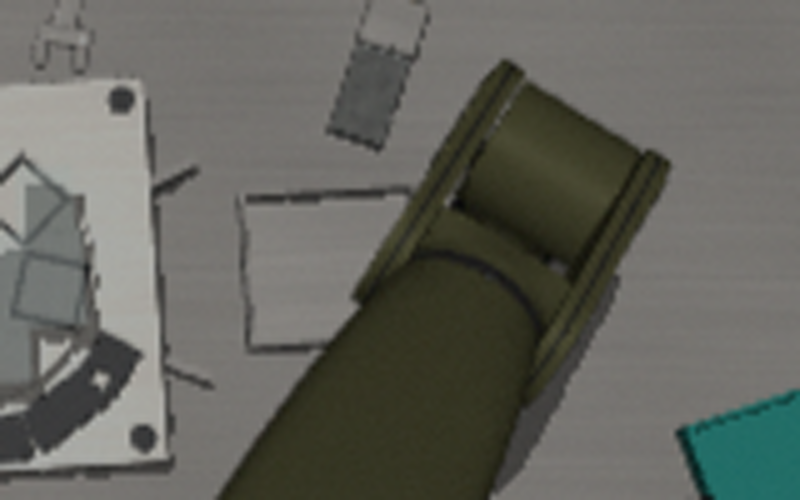

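The tray follows the gripper, with its leading corners at (240,200) and (248,348) in the top crop. It is lined up with the guides, whose tips are at (198,170) and (212,385). I push it in.

>>> servo_tool:
  commands:
    - {"linear": [-2, 22, 0], "delta_rot": [0, 0, 0], "fingers": -1}
    - {"linear": [-3, 42, 0], "delta_rot": [0, 0, 0], "fingers": -1}
    - {"linear": [-5, 62, 0], "delta_rot": [0, 0, 0], "fingers": -1}
    - {"linear": [-6, 82, 0], "delta_rot": [0, 0, 0], "fingers": -1}
    - {"linear": [-8, 100, 0], "delta_rot": [0, 0, 0], "fingers": -1}

```text
time_s: 3.22
tcp_pos: [0.5559, -0.1874, 0.0135]
tool_rot: [0.999, 0.041, 0.002, 0.002]
force: [0.6, -4.7, 5.3]
width: 0.098
```

>>> servo_tool:
  commands:
    - {"linear": [-1, 18, 0], "delta_rot": [0, 0, 0], "fingers": -1}
    - {"linear": [-3, 36, 0], "delta_rot": [0, 0, 0], "fingers": -1}
    - {"linear": [-4, 54, 0], "delta_rot": [0, 0, 0], "fingers": -1}
    - {"linear": [-6, 70, 0], "delta_rot": [0, 0, 0], "fingers": -1}
    - {"linear": [-6, 74, 0], "delta_rot": [0, 0, 0], "fingers": -1}

```text
time_s: 3.63
tcp_pos: [0.5497, -0.1123, 0.0135]
tool_rot: [0.999, 0.042, 0.002, 0.002]
force: [-0.7, -5.1, 6.6]
width: 0.094
```

```bash
python3 - <<'E'
from h import *
st()
E
```

```text
t 3.63 tcp [ 549.7 -112.3   13.5] phi 4.78 tilt 0.32 F [-0.7 -5.1  6.6] w 0.094 unit [ 1.000e-01 -1.759e+02] q6 -0.38
```

Smooth so far. I push the last few millimetres gently until it reaches the stop.

>>> servo_tool:
  commands:
    - {"linear": [0, 3, 0], "delta_rot": [0, 0, 0], "fingers": -1}
    - {"linear": [0, 5, 0], "delta_rot": [0, 0, 0], "fingers": -1}
    - {"linear": [-1, 7, 0], "delta_rot": [0, 0, 0], "fingers": -1}
    - {"linear": [-1, 9, 0], "delta_rot": [0, 0, 0], "fingers": -1}
    - {"linear": [-1, 10, 0], "delta_rot": [0, 0, 0], "fingers": -1}

```text
time_s: 4.05
tcp_pos: [0.5497, -0.106, 0.0135]
tool_rot: [0.999, 0.042, 0.003, 0.004]
force: [1.4, -16.7, 2.1]
width: 0.094
```

>>> servo_tool:
  commands:
    - {"linear": [0, 2, 0], "delta_rot": [0, 0, 0], "fingers": -1}
    - {"linear": [0, 3, 0], "delta_rot": [0, 0, 0], "fingers": -1}
    - {"linear": [0, 4, 0], "delta_rot": [0, 0, 0], "fingers": -1}
    - {"linear": [0, 5, 0], "delta_rot": [0, 0, 0], "fingers": -1}
    - {"linear": [0, 5, 0], "delta_rot": [0, 0, 0], "fingers": -1}

```text
time_s: 4.47
tcp_pos: [0.5498, -0.106, 0.014]
tool_rot: [0.999, 0.042, 0.003, 0.008]
force: [0.2, -31.2, 2.2]
width: 0.094
```

>>> servo_tool:
  commands:
    - {"linear": [0, -5, 0], "delta_rot": [0, 0, 0], "fingers": -1}
    - {"linear": [0, -5, 0], "delta_rot": [0, 0, 0], "fingers": 0.1}
    - {"linear": [0, -5, 0], "delta_rot": [0, 0, 0], "fingers": 0.1}
    - {"linear": [0, -5, 0], "delta_rot": [0, 0, 0], "fingers": 0.1}
    - {"linear": [0, -5, 0], "delta_rot": [0, 0, 0], "fingers": 0.1}

```text
time_s: 4.88
tcp_pos: [0.5462, -0.1016, 0.0101]
tool_rot: [0.999, 0.041, -0.001, -0.0]
force: [1.3, 0.6, 0.2]
width: 0.553
```

>>> servo_tool:
  commands:
    - {"linear": [0, -5, 30], "delta_rot": [0, 0, 0], "fingers": 0.1}
    - {"linear": [0, -5, 70], "delta_rot": [0, 0, 0], "fingers": 0.1}
    - {"linear": [0, -5, 110], "delta_rot": [0, 0, 0], "fingers": 0.1}
    - {"linear": [0, -5, 150], "delta_rot": [0, 0, 0], "fingers": 0.1}
    - {"linear": [0, -5, 190], "delta_rot": [0, 0, 0], "fingers": 0.1}

```text
time_s: 5.3
tcp_pos: [0.5461, -0.1064, 0.2019]
tool_rot: [0.999, 0.041, -0.001, -0.0]
force: [0.3, 0.4, -0.2]
width: 0.549
```

```bash
python3 - <<'E'
from h import *
st();p,d=grab("scene","4");crop(p,200,360,130,250,5,"s5")
E
```

```text
t 5.30 tcp [ 546.1 -106.4  201.9] phi 4.70 tilt 0.07 F [ 0.3  0.4 -0.2] w 0.549 unit [  -3.  -169.7] q6 -0.37
```

View pics/s5.png

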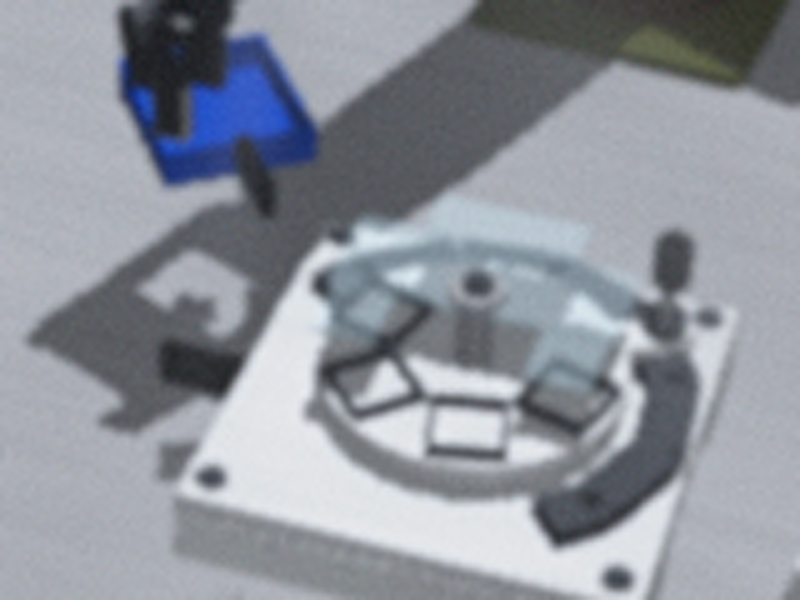

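The tray is in, with only its black handle showing at (195,365). Next is the knob, at (672,260) in this crop.

>>> servo_tool:
  commands:
    - {"linear": [-16, 40, 0], "delta_rot": [0, 0, 0.11], "fingers": 0.3}
    - {"linear": [-30, 80, 0], "delta_rot": [0, 0, 0.22], "fingers": 0.3}
    - {"linear": [-44, 120, 0], "delta_rot": [0, 0, 0.33], "fingers": 0.3}
    - {"linear": [-58, 160, 0], "delta_rot": [0, 0, 0.44], "fingers": 0.3}
    - {"linear": [-70, 200, 0], "delta_rot": [0, 0, 0.55], "fingers": 0.3}

```text
time_s: 5.77
tcp_pos: [0.4763, 0.0911, 0.2]
tool_rot: [0.95, 0.313, -0.0, -0.0]
force: [1.0, -0.3, -0.5]
width: 0.649
```

>>> servo_tool:
  commands:
    - {"linear": [-9, 35, 0], "delta_rot": [0, 0, 0.02], "fingers": 0.3}
    - {"linear": [-10, 59, 0], "delta_rot": [0, 0, 0.02], "fingers": 0.3}
    - {"linear": [-10, 59, -15], "delta_rot": [0, 0, 0.02], "fingers": 0.3}
    - {"linear": [-10, 59, -30], "delta_rot": [0, 0, 0.02], "fingers": 0.3}
    - {"linear": [-10, 59, -40], "delta_rot": [0, 0, 0.02], "fingers": 0.3}

```text
time_s: 6.18
tcp_pos: [0.4666, 0.1492, 0.1588]
tool_rot: [0.947, 0.321, -0.001, -0.0]
force: [-0.1, -0.2, -1.1]
width: 0.646
```

```bash
python3 - <<'E'
from h import *
st();p,d=grab("scene","5");crop(p,250,410,110,230,5,"s6")
E
```

```text
t 6.18 tcp [466.6 149.2 158.8] phi 37.44 tilt 0.12 F [-0.1 -0.2 -1.1] w 0.646 unit [-61.6  91.5] q6 -0.45
```

View pics/s6.png

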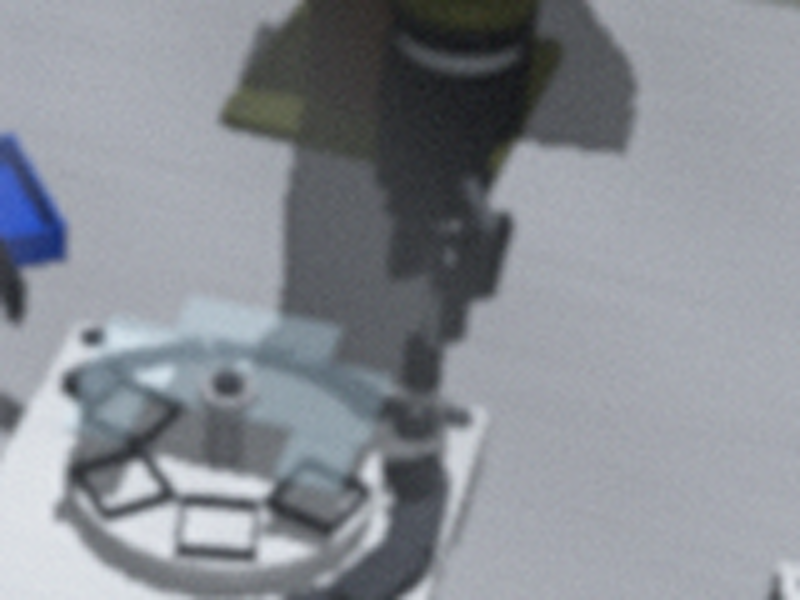

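The scene view shows the fingers over the knob at (420,360). The tool is about 5 mm short in y, so I correct that and descend.

>>> servo_tool:
  commands:
    - {"linear": [0, 5, -10], "delta_rot": [0, 0, 0], "fingers": 0.3}
    - {"linear": [0, 5, -25], "delta_rot": [0, 0, 0], "fingers": 0.3}
    - {"linear": [0, 5, -40], "delta_rot": [0, 0, 0], "fingers": 0.3}
    - {"linear": [0, 5, -50], "delta_rot": [0, 0, 0], "fingers": 0.3}
    - {"linear": [0, 5, -50], "delta_rot": [0, 0, 0], "fingers": 0.3}

```text
time_s: 6.65
tcp_pos: [0.4663, 0.1528, 0.1081]
tool_rot: [0.948, 0.32, -0.002, -0.0]
force: [0.1, 0.0, -0.7]
width: 0.645
```

>>> servo_tool:
  newtons: 60
  commands:
    - {"linear": [0, 0, 0], "delta_rot": [0, 0, 0], "fingers": -1}
    - {"linear": [0, 0, 0], "delta_rot": [0, 0, 0], "fingers": -1}
    - {"linear": [0, 0, 0], "delta_rot": [0, 0, 0], "fingers": -1}
    - {"linear": [0, 0, 0], "delta_rot": [0, 0, 0], "fingers": -1}
    - {"linear": [0, 0, 0], "delta_rot": [0, 0, 0], "fingers": -1}

```text
time_s: 7.07
tcp_pos: [0.4686, 0.1533, 0.112]
tool_rot: [0.948, 0.32, 0.001, 0.0]
force: [-0.8, 0.5, 3.9]
width: 0.234
```

```bash
python3 - <<'E'
from h import *
st();p,d=grab("scene","6");crop(p,250,410,110,230,5,"s7")
E
```

```text
t 7.07 tcp [468.6 153.3 112. ] phi 37.27 tilt 0.11 F [-0.8  0.5  3.9] w 0.234 unit [-59.3  95.4] q6 -0.44
```

View pics/s7.png

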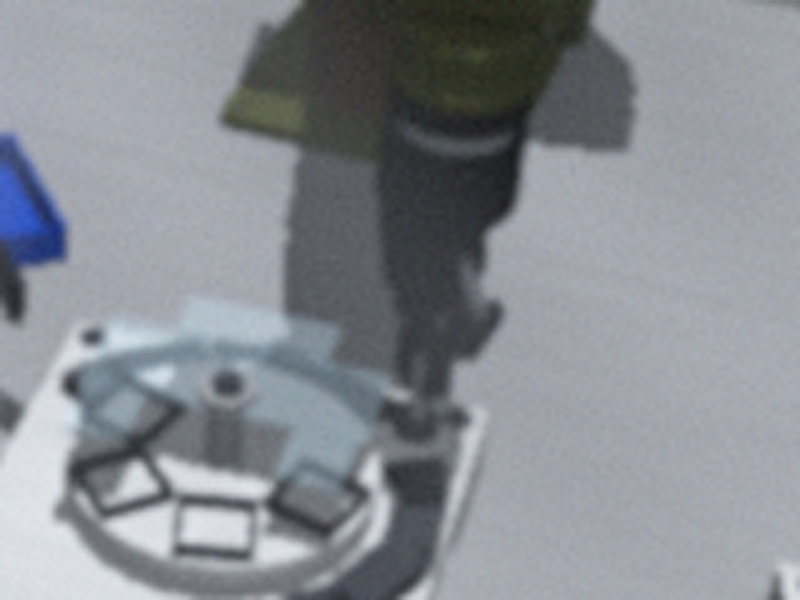

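```bash
cat >> h.py <<'E'
def arc(th0,ths,r=.1125):
    f=lambda t:u2w([r*np.cos(np.deg2rad(t)),r*np.sin(np.deg2rad(t))])
    for t in ths: print(t,np.round((f(t)-f(th0))*1000,1),round(np.deg2rad(t-th0),3))
E
python3 - <<'E'
from h import *
arc(121.9,[126.9,132,138,144]);arc(144,[150,156,162,167,170])
E
```

```text
126.9 [-7.6 -6.2] 0.087
132 [-14.8 -13.1] 0.176
138 [-22.4 -22.1] 0.281
144 [-29.1 -31.8] 0.386
150 [ -5.6 -10.4] 0.105
156 [-10.1 -21.3] 0.209
162 [-13.4 -32.5] 0.314
167 [-15.2 -42.2] 0.401
170 [-16. -48.] 0.454
```

>>> servo_tool:
  commands:
    - {"linear": [0, 0, 2], "delta_rot": [0, 0, 0], "fingers": -1}
    - {"linear": [0, 0, 4], "delta_rot": [0, 0, 0], "fingers": -1}
    - {"linear": [0, 0, 5], "delta_rot": [0, 0, 0], "fingers": -1}

```text
time_s: 7.37
tcp_pos: [0.4673, 0.1526, 0.1141]
tool_rot: [0.947, 0.32, -0.001, 0.001]
force: [4.7, -2.9, -8.7]
width: 0.233
```

>>> servo_tool:
  commands:
    - {"linear": [0, 0, 2], "delta_rot": [0, 0, 0], "fingers": -1}
    - {"linear": [0, 0, 3], "delta_rot": [0, 0, 0], "fingers": -1}
    - {"linear": [0, 0, 3], "delta_rot": [0, 0, 0], "fingers": -1}

```text
time_s: 7.62
tcp_pos: [0.4674, 0.1527, 0.1179]
tool_rot: [0.947, 0.32, -0.001, 0.0]
force: [2.8, -3.9, -10.5]
width: 0.231
```

```bash
python3 - <<'E'
from h import *
st();p,d=grab("scene","7");crop(p,290,370,160,220,10,"s8")
E
```

```text
t 7.62 tcp [467.4 152.7 117.9] phi 37.31 tilt 0.09 F [  2.8  -3.9 -10.5] w 0.231 unit [-60.5  94.9] q6 -0.44
```

View pics/s8.png

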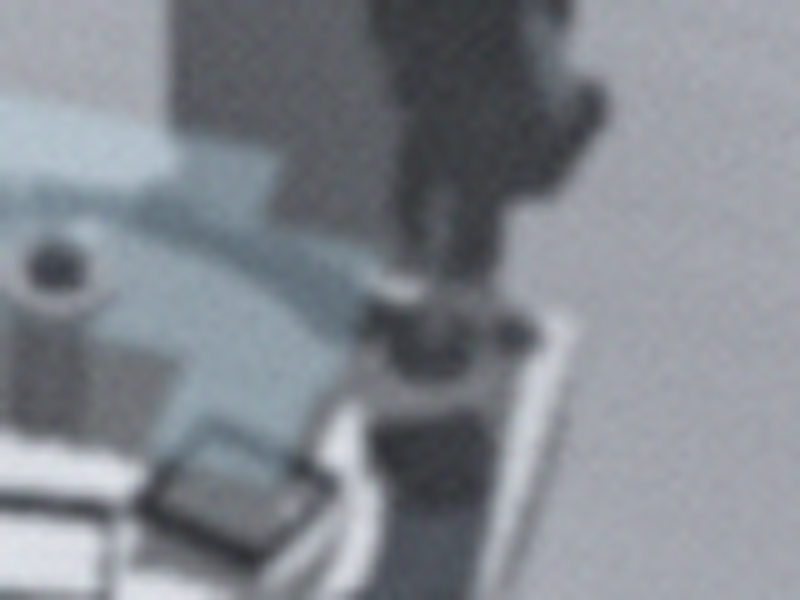

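The knob is lifted about 6 mm, with a spring load of roughly 9–10 N and clear of the ring. Swinging towards hole 2.

>>> servo_tool:
  commands:
    - {"linear": [-7.6, -6.2, 0], "delta_rot": [0, 0, 0.087], "fingers": -1}
    - {"linear": [-14.8, -13.1, 0], "delta_rot": [0, 0, 0.176], "fingers": -1}
    - {"linear": [-22.4, -22.1, 0], "delta_rot": [0, 0, 0.281], "fingers": -1}
    - {"linear": [-29.1, -31.8, 0], "delta_rot": [0, 0, 0.386], "fingers": -1}

```text
time_s: 8.0
tcp_pos: [0.4391, 0.1208, 0.1186]
tool_rot: [0.867, 0.498, 0.001, 0.001]
force: [8.6, -5.0, -9.9]
width: 0.231
```

```bash
python3 - <<'E'
from h import *
s,_=st();u=w2u(s['tcp_pos']);print(np.degrees(np.arctan2(u[1],u[0])),np.hypot(*u))
E
```

```text
t 8.00 tcp [439.1 120.8 118.6] phi 59.69 tilt 0.13 F [ 8.6 -5.  -9.9] w 0.231 unit [-91.3  65.4] q6 -0.89
144.39495749700623 0.11226143847596609
```

>>> servo_tool:
  commands:
    - {"linear": [-5, -10, 0], "delta_rot": [0, 0, 0.105], "fingers": -1}
    - {"linear": [-9, -21, 0], "delta_rot": [0, 0, 0.209], "fingers": -1}
    - {"linear": [-12, -32, 0], "delta_rot": [0, 0, 0.314], "fingers": -1}
    - {"linear": [-14, -41.5, 0], "delta_rot": [0, 0, 0.401], "fingers": -1}
    - {"linear": [-14.5, -46, 0], "delta_rot": [0, 0, 0.44], "fingers": -1}

```text
time_s: 8.42
tcp_pos: [0.424, 0.0745, 0.1184]
tool_rot: [0.739, 0.674, 0.0, 0.0]
force: [2.7, -2.9, -10.5]
width: 0.233
```

```bash
cat >> h.py <<'E'
def pol():
    s,_=st();u=w2u(s['tcp_pos']);print("theta %.2f r %.1f"%(np.degrees(np.arctan2(u[1],u[0])),1000*np.hypot(*u)))
E
python3 - <<'E'
from h import *
pol()
E
```

```text
t 8.42 tcp [424.   74.5 118.4] phi 84.70 tilt 0.02 F [  2.7  -2.9 -10.5] w 0.233 unit [-110.1   20.5] q6 -1.43
theta 169.45 r 112.0
```

>>> servo_tool:
  commands:
    - {"linear": [-0.2, -1, 0], "delta_rot": [0, 0, 0.005], "fingers": -1}
    - {"linear": [-0.2, -1, -4], "delta_rot": [0, 0, 0.005], "fingers": -1}
    - {"linear": [-0.2, -1, -8], "delta_rot": [0, 0, 0.005], "fingers": -1}
    - {"linear": [-0.2, -1, -12], "delta_rot": [0, 0, 0.005], "fingers": -1}
    - {"linear": [-0.2, -1, -12], "delta_rot": [0, 0, 0.005], "fingers": -1}

```text
time_s: 8.83
tcp_pos: [0.424, 0.0744, 0.1059]
tool_rot: [0.738, 0.675, -0.0, 0.0]
force: [2.6, -5.5, -7.0]
width: 0.234
```

```bash
python3 - <<'E'
from h import *
pol()
E
```

```text
t 8.83 tcp [424.   74.4 105.9] phi 84.89 tilt 0.03 F [ 2.6 -5.5 -7. ] w 0.234 unit [-110.1   20.4] q6 -1.43
theta 169.52 r 112.0
```

The tool dropped 12.5 mm with the spring still pulling down, so the pin is in hole 2. Releasing.

>>> servo_tool:
  commands:
    - {"linear": [0, 1, -3], "delta_rot": [0, 0, 0], "fingers": -1}
    - {"linear": [0, 1, -3], "delta_rot": [0, 0, 0], "fingers": 0.2}
    - {"linear": [0, 1, -3], "delta_rot": [0, 0, 0], "fingers": 0.2}
    - {"linear": [0, 1, -3], "delta_rot": [0, 0, 0], "fingers": 0.2}
    - {"linear": [0, 1, -3], "delta_rot": [0, 0, 0], "fingers": 0.2}

```text
time_s: 9.25
tcp_pos: [0.4249, 0.076, 0.1048]
tool_rot: [0.738, 0.675, 0.001, 0.0]
force: [0.3, -0.2, -0.0]
width: 0.601
```

>>> servo_tool:
  commands:
    - {"linear": [0, 0, 25], "delta_rot": [0, 0, 0], "fingers": 0.2}
    - {"linear": [0, 0, 60], "delta_rot": [0, 0, 0], "fingers": 0.2}
    - {"linear": [0, 0, 95], "delta_rot": [0, 0, 0], "fingers": 0.2}
    - {"linear": [0, 20, 120], "delta_rot": [0, 0, -0.1], "fingers": 0.3}
    - {"linear": [0, 50, 130], "delta_rot": [0, 0, -0.2], "fingers": 0.3}

```text
time_s: 9.67
tcp_pos: [0.4265, 0.1255, 0.2398]
tool_rot: [0.804, 0.595, 0.004, 0.002]
force: [1.2, 0.5, 0.1]
width: 0.648
```

```bash
python3 - <<'E'
from h import *
st();p,d=grab("scene","8");crop(p,220,440,120,270,3.6,"s9")
c,u,m=knob(p,d,"scene")
k=(u[:,0]<-.08);print(k.sum(),np.percentile(c[k][:,2],[50,90,100]))
for k in range(4): 
    w=u2w([.062*np.cos(np.pi/3*(2-k)),.062*np.sin(np.pi/3*(2-k))]);s=proj("scene",np.r_[w,.078]);print(k,(s[0]-220)*3.6,(s[1]-120)*3.6)
E
```

```text
t 9.67 tcp [426.5 125.5 239.8] phi 72.99 tilt 0.54 F [1.2 0.5 0.1] w 0.648 unit [-103.5   71.1] q6 -1.11
34 [0.13254887 0.13594574 0.13705384]
0 344.9754349261838 285.71462513430583
1 324.95665602162325 335.1146512150986
2 245.8093822010449 344.6550655239315
3 191.1040205335589 303.6116222853651
```

View pics/s9.png

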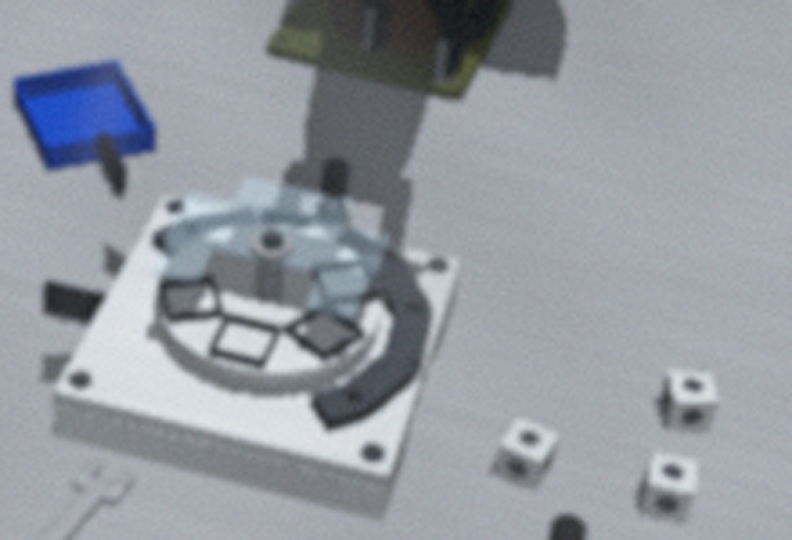

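The pin is home in hole 2, and pocket 2 sits at (244,341), where I predicted it. Next I measure the blocks more precisely from the port on each top face.

```bash
python3 - <<'E'
from h import *
p0,_=load("top",0);p1,_=load("scene","8");p2,_=load("scene","0")
C=[(.5604,.2839),(.5495,.3882),(.4513,.3848)]
for n,p in (("top",p0),("scene",p1),("scene",p2)):
    g=p.max(2).astype(float)
    for c in C:
        u,v=proj(n,np.r_[c,.034]);u0,v0=int(round(u)),int(round(v));r=4
        pt=g[v0-r:v0+r+1,u0-r:u0+r+1]; 
        rr=3;sub=g[v0-rr:v0+rr+1,u0-rr:u0+rr+1];wt=np.clip(np.percentile(sub,80)-sub-20,0,None)
        vv,uu=np.mgrid[v0-rr:v0+rr+1,u0-rr:u0+rr+1]
        # top face pts only
        w=onplane(n,uu.ravel().astype(float),vv.ravel().astype(float),.034);k=np.hypot(*(w[:,:2]-c).T)<.011
        wt=wt.ravel()*k
        print(n,c,np.round((w*wt[:,None]).sum(0)/wt.sum(),4), np.round(u,1),np.round(v,1))
E
```

```text
top (0.5604, 0.2839) [0.5606 0.2835 0.034 ] 156.0 177.6
top (0.5495, 0.3882) [0.551  0.3891 0.034 ] 124.6 180.3
top (0.4513, 0.3848) [0.4513 0.3847 0.034 ] 123.9 209.5
scene (0.5604, 0.2839) [0.5587 0.2825 0.034 ] 366.9 241.8
scene (0.5495, 0.3882) [0.5484 0.3879 0.034 ] 406.5 250.8
scene (0.4513, 0.3848) [0.4487 0.3843 0.034 ] 412.0 227.2
scene (0.5604, 0.2839) [0.5586 0.2825 0.034 ] 366.9 241.8
scene (0.5495, 0.3882) [0.5484 0.3879 0.034 ] 406.5 250.8
scene (0.4513, 0.3848) [0.4487 0.3843 0.034 ] 412.0 227.2
```

>>> servo_tool:
  commands:
    - {"linear": [25, 30, 0], "delta_rot": [0, 0, -0.12], "fingers": 0.3}
    - {"linear": [50, 60, 0], "delta_rot": [0, 0, -0.24], "fingers": 0.3}
    - {"linear": [75, 90, 0], "delta_rot": [0, 0, -0.36], "fingers": 0.3}
    - {"linear": [100, 120, 0], "delta_rot": [0, 0, -0.48], "fingers": 0.3}
    - {"linear": [125, 145, 0], "delta_rot": [0, 0, -0.6], "fingers": 0.3}

```text
time_s: 10.13
tcp_pos: [0.5499, 0.273, 0.2338]
tool_rot: [0.943, 0.333, 0.0, -0.0]
force: [0.5, -0.8, 1.0]
width: 0.647
```

>>> servo_tool:
  commands:
    - {"linear": [8, 12, -20], "delta_rot": [0, 0, -0.12], "fingers": 0.3}
    - {"linear": [8, 12, -40], "delta_rot": [0, 0, -0.24], "fingers": 0.3}
    - {"linear": [8, 12, -70], "delta_rot": [0, 0, -0.36], "fingers": 0.3}
    - {"linear": [8, 12, -100], "delta_rot": [0, 0, -0.48], "fingers": 0.3}
    - {"linear": [8, 12, -130], "delta_rot": [0, 0, -0.6], "fingers": 0.3}

```text
time_s: 10.55
tcp_pos: [0.5573, 0.2831, 0.1028]
tool_rot: [0.999, 0.039, 0.0, -0.0]
force: [-0.8, 0.4, -0.4]
width: 0.648
```

>>> servo_tool:
  commands:
    - {"linear": [0, 0, 0], "delta_rot": [0, 0, -0.12], "fingers": 0.3}
    - {"linear": [0, 0, -20], "delta_rot": [0, 0, -0.233], "fingers": 0.3}
    - {"linear": [0, 0, -40], "delta_rot": [0, 0, -0.233], "fingers": 0.3}
    - {"linear": [0, 0, -40], "delta_rot": [0, 0, -0.233], "fingers": 0.3}

```text
time_s: 10.88
tcp_pos: [0.5542, 0.2816, 0.0592]
tool_rot: [0.997, -0.075, -0.004, 0.001]
force: [-1.6, 0.4, -2.0]
width: 0.655
```

```bash
python3 - <<'E'
from h import *
st()
E
```

```text
t 10.88 tcp [554.2 281.6  59.2] phi -8.60 tilt 0.44 F [-1.6  0.4 -2. ] w 0.655 unit [ 36.3 216.4] q6 0.53
```

>>> servo_tool:
  commands:
    - {"linear": [3, 1, -15], "delta_rot": [0, 0, -0.008], "fingers": 0.3}
    - {"linear": [3, 1, -30], "delta_rot": [0, 0, -0.008], "fingers": 0.3}
    - {"linear": [3, 1, -45], "delta_rot": [0, 0, -0.008], "fingers": 0.3}
    - {"linear": [3, 1, -50], "delta_rot": [0, 0, -0.008], "fingers": 0.3}
    - {"linear": [3, 1, -50], "delta_rot": [0, 0, -0.008], "fingers": 0.3}

```text
time_s: 11.3
tcp_pos: [0.5584, 0.2828, 0.0114]
tool_rot: [0.997, -0.079, -0.002, 0.001]
force: [-0.7, 1.2, -0.5]
width: 0.651
```

```bash
python3 - <<'E'
from h import *
st();p,d=grab("scene","9");crop(p,300,460,180,300,5,"s10")
E
```

```text
t 11.30 tcp [558.4 282.8  11.4] phi -9.09 tilt 0.24 F [-0.7  1.2 -0.5] w 0.651 unit [ 40.7 217.2] q6 0.54
```

View pics/s10.png

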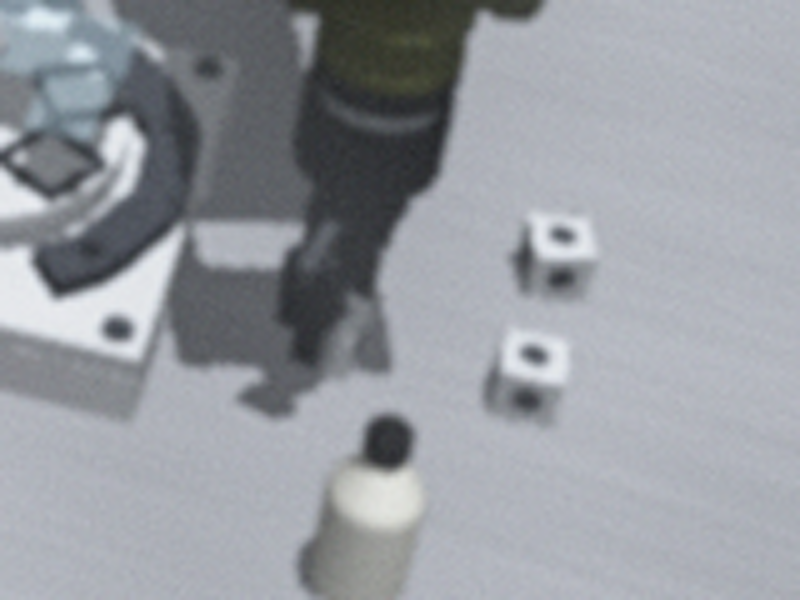

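The fingers straddle the block at (350,330). Closing on it.

>>> servo_tool:
  newtons: 50
  commands:
    - {"linear": [0, 0, 0], "delta_rot": [0, 0, 0], "fingers": -1}
    - {"linear": [0, 0, 0], "delta_rot": [0, 0, 0], "fingers": -1}
    - {"linear": [0, 0, 0], "delta_rot": [0, 0, 0], "fingers": -1}
    - {"linear": [0, 0, 0], "delta_rot": [0, 0, 0], "fingers": -1}

```text
time_s: 11.68
tcp_pos: [0.5609, 0.2838, 0.0149]
tool_rot: [0.997, -0.079, 0.001, -0.001]
force: [1.0, -0.1, 3.3]
width: 0.388
```

>>> servo_tool:
  commands:
    - {"linear": [0, 0, 30], "delta_rot": [0, 0, 0], "fingers": -1}
    - {"linear": [0, 0, 65], "delta_rot": [0, 0, 0], "fingers": -1}
    - {"linear": [0, 0, 100], "delta_rot": [0, 0, 0.08], "fingers": -1}
    - {"linear": [0, 0, 135], "delta_rot": [0, 0, 0.16], "fingers": -1}
    - {"linear": [0, 0, 150], "delta_rot": [0, 0, 0.239], "fingers": -1}

```text
time_s: 12.1
tcp_pos: [0.5622, 0.2844, 0.1699]
tool_rot: [0.999, 0.042, 0.004, -0.001]
force: [0.3, -0.1, 1.2]
width: 0.385
```

```bash
python3 - <<'E'
from h import *
st();w=u2w([.062,0]);print(w)
p,d=grab("scene","10");crop(p,300,460,140,260,5,"s11")
E
```

```text
t 12.10 tcp [562.2 284.4 169.9] phi 4.81 tilt 0.47 F [ 0.3 -0.1  1.2] w 0.385 unit [ 44.6 218.5] q6 0.30
[0.59719768 0.06800469]
```

View pics/s11.png

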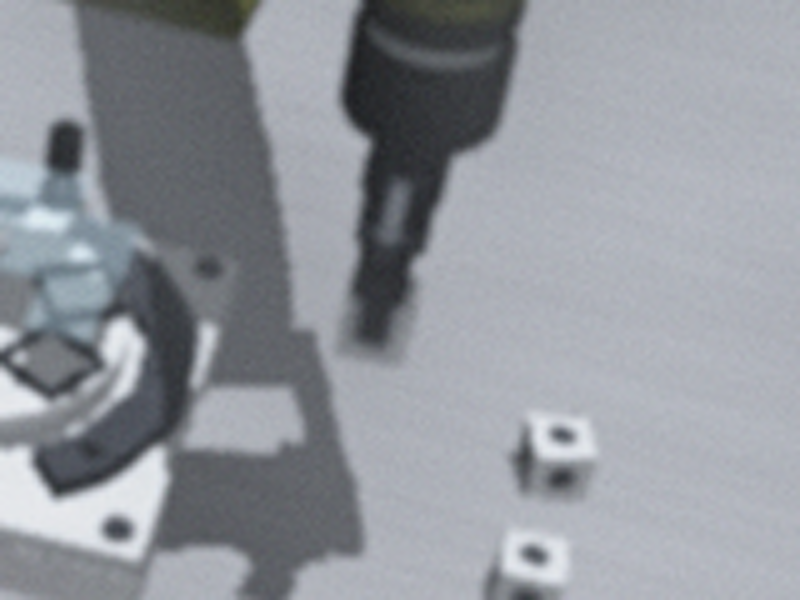

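The block is held between the fingers at (380,320). Moving it to the window.

>>> servo_tool:
  commands:
    - {"linear": [8, -40, 0], "delta_rot": [0, 0, 0], "fingers": -1}
    - {"linear": [15, -80, 0], "delta_rot": [0, 0, 0], "fingers": -1}
    - {"linear": [22, -120, 0], "delta_rot": [0, 0, 0], "fingers": -1}
    - {"linear": [30, -160, 0], "delta_rot": [0, 0, 0], "fingers": -1}
    - {"linear": [35, -195, 0], "delta_rot": [0, 0, 0], "fingers": -1}

```text
time_s: 12.57
tcp_pos: [0.5944, 0.0861, 0.1622]
tool_rot: [0.999, 0.039, -0.001, 0.0]
force: [0.7, 0.9, -1.0]
width: 0.385
```

>>> servo_tool:
  commands:
    - {"linear": [1, -15, 0], "delta_rot": [0, 0, 0], "fingers": -1}
    - {"linear": [1, -20, -10], "delta_rot": [0, 0, 0], "fingers": -1}
    - {"linear": [1, -21, -20], "delta_rot": [0, 0, 0], "fingers": -1}
    - {"linear": [1, -21, -30], "delta_rot": [0, 0, 0], "fingers": -1}
    - {"linear": [1, -21, -30], "delta_rot": [0, 0, 0], "fingers": -1}

```text
time_s: 12.98
tcp_pos: [0.5934, 0.0686, 0.1291]
tool_rot: [0.999, 0.04, -0.003, -0.0]
force: [-0.2, -0.8, -1.5]
width: 0.383
```

```bash
python3 - <<'E'
from h import *
st()
E
```

```text
t 12.98 tcp [593.4  68.6 129.1] phi 4.64 tilt 0.40 F [-0.2 -0.8 -1.5] w 0.383 unit [58.2  0.9] q6 -0.06
```

>>> servo_tool:
  commands:
    - {"linear": [3, -1, 0], "delta_rot": [0, 0, 0], "fingers": -1}
    - {"linear": [3, -1, -8], "delta_rot": [0, 0, 0], "fingers": -1}
    - {"linear": [3, -1, -16], "delta_rot": [0, 0, 0], "fingers": -1}
    - {"linear": [3, -1, -22], "delta_rot": [0, 0, 0], "fingers": -1}
    - {"linear": [3, -1, -22], "delta_rot": [0, 0, 0], "fingers": -1}

```text
time_s: 13.4
tcp_pos: [0.5978, 0.0668, 0.1095]
tool_rot: [0.999, 0.04, -0.002, -0.0]
force: [-0.1, -0.6, -1.5]
width: 0.387
```

```bash
python3 - <<'E'
from h import *
st()
p,d=grab("scene","11");crop(p,220,380,140,260,5,"s12")
E
```

```text
t 13.40 tcp [597.8  66.8 109.5] phi 4.61 tilt 0.19 F [-0.1 -0.6 -1.5] w 0.387 unit [62.5 -1.3] q6 -0.06
```

View pics/s12.png

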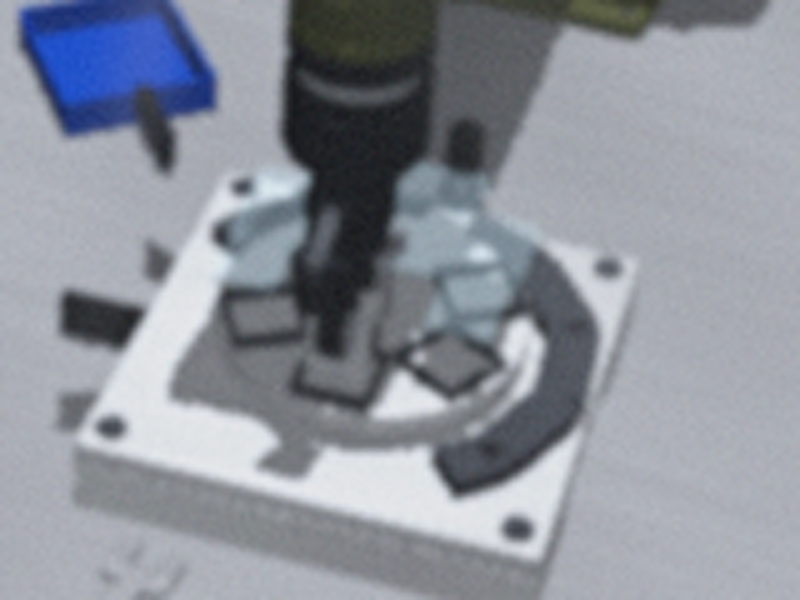

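The fingers and block hang over pocket 2 at (340,370). Lowering.

>>> servo_tool:
  commands:
    - {"linear": [0, 1, -4], "delta_rot": [0, 0, 0], "fingers": -1}
    - {"linear": [0, 1, -8], "delta_rot": [0, 0, 0], "fingers": -1}
    - {"linear": [0, 1, -12], "delta_rot": [0, 0, 0], "fingers": -1}
    - {"linear": [0, 1, -15], "delta_rot": [0, 0, 0], "fingers": -1}
    - {"linear": [0, 1, -15], "delta_rot": [0, 0, 0], "fingers": -1}

```text
time_s: 13.87
tcp_pos: [0.5985, 0.0673, 0.0957]
tool_rot: [0.999, 0.04, -0.001, 0.0]
force: [-0.1, 0.4, -0.8]
width: 0.385
```

```bash
python3 - <<'E'
from h import *
st()
E
```

```text
t 13.87 tcp [598.5  67.3  95.7] phi 4.58 tilt 0.09 F [-0.1  0.4 -0.8] w 0.385 unit [63.2 -0.8] q6 -0.06
```

No contact at about 3 mm above the seat, and the block is already inside the walls. Lower the rest and release.

>>> servo_tool:
  commands:
    - {"linear": [0, 0, -2], "delta_rot": [0, 0, 0], "fingers": -1}
    - {"linear": [0, 0, -3], "delta_rot": [0, 0, 0], "fingers": -1}
    - {"linear": [0, 0, -3], "delta_rot": [0, 0, 0], "fingers": 0.1}
    - {"linear": [0, 0, -3], "delta_rot": [0, 0, 0], "fingers": 0.1}
    - {"linear": [0, 0, -3], "delta_rot": [0, 0, 0], "fingers": 0.1}

```text
time_s: 14.28
tcp_pos: [0.5994, 0.0674, 0.0941]
tool_rot: [0.999, 0.04, 0.0, 0.0]
force: [0.5, -0.2, -0.1]
width: 0.549
```

>>> servo_tool:
  commands:
    - {"linear": [0, 0, 15], "delta_rot": [0, 0, 0], "fingers": 0.1}
    - {"linear": [0, 0, 35], "delta_rot": [0, 0, 0], "fingers": 0.1}
    - {"linear": [0, 0, 70], "delta_rot": [0, 0, 0], "fingers": 0.1}
    - {"linear": [0, 0, 105], "delta_rot": [0, 0, 0], "fingers": 0.3}
    - {"linear": [-20, 0, 120], "delta_rot": [0, 0, 0.1], "fingers": 0.3}

```text
time_s: 14.7
tcp_pos: [0.5831, 0.0673, 0.22]
tool_rot: [0.996, 0.09, 0.005, 0.0]
force: [0.1, 0.2, 1.5]
width: 0.651
```

```bash
python3 - <<'E'
from h import *
st()
p,d=grab("scene","12");crop(p,220,380,140,260,5,"s13")
E
```

```text
t 14.70 tcp [583.1  67.3 220. ] phi 10.38 tilt 0.57 F [0.1 0.2 1.5] w 0.651 unit [47.8  0.4] q6 -0.16
```

View pics/s13.png

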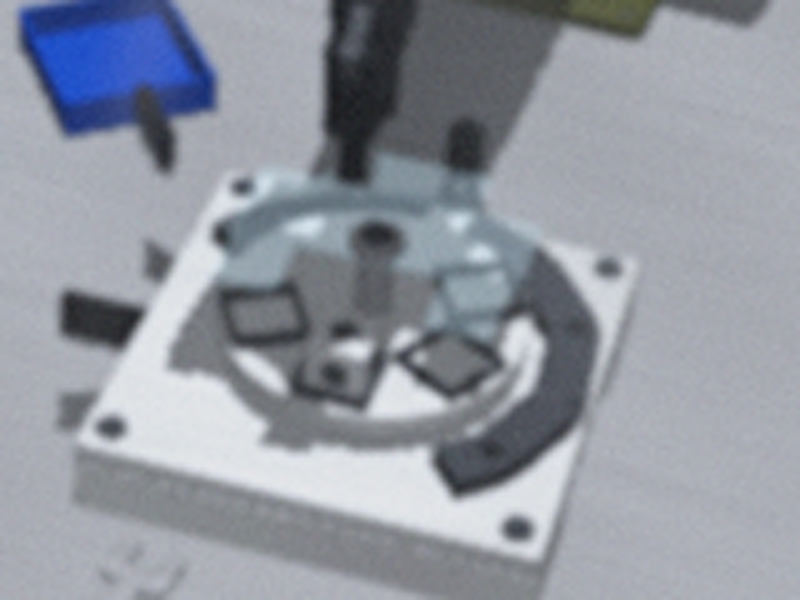

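Block seated in pocket 2, with its port visible at (335,373). Back to the knob at (465,145).

>>> servo_tool:
  commands:
    - {"linear": [-25, 1, 0], "delta_rot": [0, 0, 0.12], "fingers": 0.3}
    - {"linear": [-50, 2, 0], "delta_rot": [0, 0, 0.24], "fingers": 0.3}
    - {"linear": [-75, 3, 0], "delta_rot": [0, 0, 0.36], "fingers": 0.3}
    - {"linear": [-100, 4, 0], "delta_rot": [0, 0, 0.48], "fingers": 0.3}
    - {"linear": [-125, 6, 0], "delta_rot": [0, 0, 0.6], "fingers": 0.3}

```text
time_s: 15.17
tcp_pos: [0.4528, 0.0734, 0.2132]
tool_rot: [0.924, 0.383, -0.0, -0.0]
force: [-0.6, -0.8, 0.7]
width: 0.642
```

>>> servo_tool:
  commands:
    - {"linear": [-20, 1, 0], "delta_rot": [0, 0, 0.12], "fingers": 0.3}
    - {"linear": [-34, 2, -10], "delta_rot": [0, 0, 0.24], "fingers": 0.3}
    - {"linear": [-34, 2, -20], "delta_rot": [0, 0, 0.36], "fingers": 0.3}
    - {"linear": [-34, 2, -30], "delta_rot": [0, 0, 0.48], "fingers": 0.3}
    - {"linear": [-34, 2, -45], "delta_rot": [0, 0, 0.6], "fingers": 0.3}

```text
time_s: 15.58
tcp_pos: [0.4205, 0.0755, 0.1693]
tool_rot: [0.77, 0.639, 0.001, 0.001]
force: [0.6, -1.0, -0.4]
width: 0.648
```

>>> servo_tool:
  commands:
    - {"linear": [0, 0, -10], "delta_rot": [0, 0, 0.085], "fingers": 0.3}
    - {"linear": [0, 0, -10], "delta_rot": [0, 0, 0.085], "fingers": 0.3}
    - {"linear": [0, 0, -10], "delta_rot": [0, 0, 0.085], "fingers": 0.3}

```text
time_s: 15.83
tcp_pos: [0.4196, 0.0754, 0.1581]
tool_rot: [0.744, 0.668, -0.001, -0.0]
force: [-0.2, -0.0, 0.4]
width: 0.653
```

```bash
python3 - <<'E'
from h import *
pol()
E
```

```text
t 15.83 tcp [419.6  75.4 158.1] phi 83.79 tilt 0.08 F [-0.2 -0.   0.4] w 0.653 unit [-114.4   21.7] q6 -1.41
theta 169.25 r 116.5
```

>>> servo_tool:
  commands:
    - {"linear": [2, 0, -15], "delta_rot": [0, 0, 0.016], "fingers": 0.3}
    - {"linear": [2, 0, -30], "delta_rot": [0, 0, 0.016], "fingers": 0.3}
    - {"linear": [2, 0, -45], "delta_rot": [0, 0, 0.016], "fingers": 0.3}
    - {"linear": [2, 0, -58], "delta_rot": [0, 0, 0.016], "fingers": 0.3}
    - {"linear": [2, 0, -58], "delta_rot": [0, 0, 0.016], "fingers": 0.3}

```text
time_s: 16.25
tcp_pos: [0.4208, 0.0754, 0.0989]
tool_rot: [0.739, 0.674, -0.001, -0.001]
force: [-0.2, 0.3, -0.3]
width: 0.646
```

>>> servo_tool:
  newtons: 70
  commands:
    - {"linear": [0, 0, 0], "delta_rot": [0, 0, 0], "fingers": -1}
    - {"linear": [0, 0, 0], "delta_rot": [0, 0, 0], "fingers": -1}
    - {"linear": [0, 0, 0], "delta_rot": [0, 0, 0], "fingers": -1}
    - {"linear": [0, 0, 0], "delta_rot": [0, 0, 0], "fingers": -1}
    - {"linear": [0, 0, 0], "delta_rot": [0, 0, 0], "fingers": -1}

```text
time_s: 16.67
tcp_pos: [0.4232, 0.0749, 0.1026]
tool_rot: [0.738, 0.675, 0.0, 0.001]
force: [-1.2, -2.8, 6.4]
width: 0.233
```

>>> servo_tool:
  commands:
    - {"linear": [0, 0, 5], "delta_rot": [0, 0, 0], "fingers": -1}
    - {"linear": [0, 0, 10], "delta_rot": [0, 0, 0], "fingers": -1}
    - {"linear": [0, 0, 15], "delta_rot": [0, 0, 0], "fingers": -1}
    - {"linear": [0, 0, 19], "delta_rot": [0, 0, 0], "fingers": -1}
    - {"linear": [0, 0, 19], "delta_rot": [0, 0, 0], "fingers": -1}

```text
time_s: 17.08
tcp_pos: [0.423, 0.0753, 0.1196]
tool_rot: [0.738, 0.674, 0.001, 0.001]
force: [7.0, -1.5, -10.1]
width: 0.229
```

```bash
python3 - <<'E'
from h import *
pol();arc(169.5,[164,158,152,146,140],.1135);arc(140,[134,128,122,116,110],.1135)
E
```

```text
t 17.08 tcp [423.   75.3 119.6] phi 84.82 tilt 0.20 F [  7.   -1.5 -10.1] w 0.229 unit [-111.1   21.3] q6 -1.43
theta 169.15 r 113.1
164 [ 1.6 10.8] -0.096
158 [ 4.6 22.3] -0.201
152 [ 8.7 33.4] -0.305
146 [14.  44.1] -0.41
140 [20.4 54.1] -0.515
134 [7.4 9.3] -0.105
128 [15.7 17.8] -0.209
122 [24.8 25.4] -0.314
116 [34.7 32. ] -0.419
110 [45.2 37.5] -0.524
```

Pin lifted 17 mm. Swinging towards hole 1.

>>> servo_tool:
  commands:
    - {"linear": [1.6, 10.8, 0], "delta_rot": [0, 0, -0.096], "fingers": -1}
    - {"linear": [4.6, 22.3, 0], "delta_rot": [0, 0, -0.201], "fingers": -1}
    - {"linear": [8.7, 33.4, 0], "delta_rot": [0, 0, -0.305], "fingers": -1}
    - {"linear": [14, 44.1, 0], "delta_rot": [0, 0, -0.41], "fingers": -1}
    - {"linear": [20.4, 54.1, 0], "delta_rot": [0, 0, -0.515], "fingers": -1}

```text
time_s: 17.5
tcp_pos: [0.4433, 0.1291, 0.1187]
tool_rot: [0.887, 0.463, 0.001, 0.002]
force: [7.5, -5.6, -10.2]
width: 0.227
```

>>> servo_tool:
  commands:
    - {"linear": [7.4, 9.3, 0], "delta_rot": [0, 0, -0.105], "fingers": -1}
    - {"linear": [15.7, 17.8, 0], "delta_rot": [0, 0, -0.209], "fingers": -1}
    - {"linear": [24.8, 25.4, 0], "delta_rot": [0, 0, -0.314], "fingers": -1}
    - {"linear": [34.7, 32, 0], "delta_rot": [0, 0, -0.419], "fingers": -1}
    - {"linear": [45.2, 37.5, 0], "delta_rot": [0, 0, -0.524], "fingers": -1}

```text
time_s: 17.92
tcp_pos: [0.4878, 0.1665, 0.118]
tool_rot: [0.976, 0.218, -0.0, 0.001]
force: [4.4, -5.0, -9.1]
width: 0.23
```

```bash
python3 - <<'E'
from h import *
pol()
E
```

```text
t 17.92 tcp [487.8 166.5 118. ] phi 25.14 tilt 0.13 F [ 4.4 -5.  -9.1] w 0.230 unit [-39.1 107. ] q6 -0.21
theta 110.06 r 113.9
```

>>> servo_tool:
  commands:
    - {"linear": [0, 0, -4], "delta_rot": [0, 0, 0], "fingers": -1}
    - {"linear": [0, 0, -8], "delta_rot": [0, 0, 0], "fingers": -1}
    - {"linear": [0, 0, -12], "delta_rot": [0, 0, 0], "fingers": -1}
    - {"linear": [0, 0, -15], "delta_rot": [0, 0, 0], "fingers": -1}
    - {"linear": [0, 0, -17], "delta_rot": [0, 0, 0], "fingers": -1}

```text
time_s: 18.33
tcp_pos: [0.4886, 0.1668, 0.1026]
tool_rot: [0.976, 0.22, 0.001, 0.001]
force: [2.4, -1.8, 3.0]
width: 0.23
```

```bash
python3 - <<'E'
from h import *
pol()
E
```

```text
t 18.33 tcp [488.6 166.8 102.6] phi 25.37 tilt 0.13 F [ 2.4 -1.8  3. ] w 0.230 unit [-38.3 107.2] q6 -0.22
theta 109.66 r 113.9
```

The pin is fully home in hole 1, with the tool back at its pre-lift height of 102.6 mm. Release, then fetch the block at (0.550, 0.389).

>>> servo_tool:
  commands:
    - {"linear": [0, 0, 0], "delta_rot": [0, 0, 0], "fingers": 0.2}
    - {"linear": [0, 0, 0], "delta_rot": [0, 0, 0], "fingers": 0.2}
    - {"linear": [0, 0, 0], "delta_rot": [0, 0, 0], "fingers": 0.2}
    - {"linear": [0, 0, 35], "delta_rot": [0, 0, 0], "fingers": 0.2}
    - {"linear": [0, 0, 70], "delta_rot": [0, 0, 0], "fingers": 0.2}

```text
time_s: 18.75
tcp_pos: [0.4854, 0.1668, 0.1709]
tool_rot: [0.976, 0.219, -0.003, -0.0]
force: [-0.2, 0.1, 1.0]
width: 0.601
```

>>> servo_tool:
  commands:
    - {"linear": [5, 20, 30], "delta_rot": [0, 0, -0.05], "fingers": 0.3}
    - {"linear": [15, 55, 40], "delta_rot": [0, 0, -0.1], "fingers": 0.3}
    - {"linear": [25, 95, 40], "delta_rot": [0, 0, -0.15], "fingers": 0.3}
    - {"linear": [35, 135, 40], "delta_rot": [0, 0, -0.2], "fingers": 0.3}
    - {"linear": [45, 174, 40], "delta_rot": [0, 0, -0.284], "fingers": 0.3}

```text
time_s: 19.17
tcp_pos: [0.5329, 0.3432, 0.2139]
tool_rot: [0.997, 0.077, 0.001, -0.001]
force: [0.2, 0.1, -0.3]
width: 0.65
```

```bash
python3 - <<'E'
from h import *
st()
E
```

```text
t 19.17 tcp [532.9 343.2 213.9] phi 8.86 tilt 0.10 F [ 0.2  0.1 -0.3] w 0.650 unit [ 20.1 279.5] q6 0.33
```

>>> servo_tool:
  commands:
    - {"linear": [10, 30, 0], "delta_rot": [0, 0, 0], "fingers": 0.3}
    - {"linear": [18, 46, -30], "delta_rot": [0, 0, 0], "fingers": 0.3}
    - {"linear": [18, 46, -70], "delta_rot": [0, 0, 0], "fingers": 0.3}
    - {"linear": [18, 46, -110], "delta_rot": [0, 0, 0], "fingers": 0.3}
    - {"linear": [18, 46, -150], "delta_rot": [0, 0, 0], "fingers": 0.3}

```text
time_s: 19.58
tcp_pos: [0.5506, 0.388, 0.0618]
tool_rot: [0.997, 0.079, 0.001, -0.001]
force: [0.8, 0.1, -0.5]
width: 0.648
```

>>> servo_tool:
  commands:
    - {"linear": [0, 0, -10], "delta_rot": [0, 0, 0], "fingers": 0.3}
    - {"linear": [0, 0, -25], "delta_rot": [0, 0, 0], "fingers": 0.3}
    - {"linear": [0, 0, -25], "delta_rot": [0, 0, 0], "fingers": 0.3}

```text
time_s: 19.83
tcp_pos: [0.5496, 0.3864, 0.0357]
tool_rot: [0.997, 0.079, -0.002, 0.001]
force: [-0.2, -0.2, -0.3]
width: 0.65
```

```bash
python3 - <<'E'
from h import *
st()
E
```

```text
t 19.83 tcp [549.6 386.4  35.7] phi 9.04 tilt 0.20 F [-0.2 -0.2 -0.3] w 0.650 unit [ 40.3 321.2] q6 0.38
```

>>> servo_tool:
  commands:
    - {"linear": [0, 2, -10], "delta_rot": [0, 0, 0], "fingers": 0.3}
    - {"linear": [0, 2, -20], "delta_rot": [0, 0, 0], "fingers": 0.3}
    - {"linear": [0, 2, -25], "delta_rot": [0, 0, 0], "fingers": 0.3}
    - {"linear": [0, 2, -25], "delta_rot": [0, 0, 0], "fingers": 0.3}

```text
time_s: 20.17
tcp_pos: [0.5504, 0.3889, 0.0122]
tool_rot: [0.997, 0.079, -0.0, 0.0]
force: [-0.3, -1.2, -0.1]
width: 0.648
```

>>> servo_tool:
  newtons: 50
  commands:
    - {"linear": [0, 0, 0], "delta_rot": [0, 0, 0], "fingers": -1}
    - {"linear": [0, 0, 0], "delta_rot": [0, 0, 0], "fingers": -1}
    - {"linear": [0, 0, 0], "delta_rot": [0, 0, 0], "fingers": -1}
    - {"linear": [0, 0, 0], "delta_rot": [0, 0, 0], "fingers": -1}

```text
time_s: 20.5
tcp_pos: [0.5514, 0.3895, 0.0137]
tool_rot: [0.997, 0.079, 0.001, -0.0]
force: [0.8, 0.2, 1.4]
width: 0.385
```

>>> servo_tool:
  commands:
    - {"linear": [0, 0, 30], "delta_rot": [0, 0, 0], "fingers": -1}
    - {"linear": [0, 0, 65], "delta_rot": [0, 0, 0], "fingers": -1}
    - {"linear": [0, 0, 100], "delta_rot": [0, 0, 0], "fingers": -1}
    - {"linear": [0, 0, 135], "delta_rot": [0, 0, -0.04], "fingers": -1}
    - {"linear": [0, 0, 160], "delta_rot": [0, 0, -0.078], "fingers": -1}

```text
time_s: 20.92
tcp_pos: [0.5514, 0.3895, 0.1765]
tool_rot: [0.999, 0.039, 0.002, -0.001]
force: [1.3, 0.3, -0.3]
width: 0.386
```

```bash
python3 - <<'E'
from h import *
st()
E
```

```text
t 20.92 tcp [551.4 389.5 176.5] phi 4.48 tilt 0.21 F [ 1.3  0.3 -0.3] w 0.386 unit [ 42.3 324.1] q6 0.46
```

>>> servo_tool:
  commands:
    - {"linear": [6, -40, 0], "delta_rot": [0, 0, 0], "fingers": -1}
    - {"linear": [12, -80, 0], "delta_rot": [0, 0, 0], "fingers": -1}
    - {"linear": [18, -120, 0], "delta_rot": [0, 0, 0], "fingers": -1}
    - {"linear": [24, -160, 0], "delta_rot": [0, 0, 0], "fingers": -1}
    - {"linear": [30, -200, 0], "delta_rot": [0, 0, 0], "fingers": -1}

```text
time_s: 21.33
tcp_pos: [0.5802, 0.1873, 0.1725]
tool_rot: [0.999, 0.04, -0.0, 0.0]
force: [1.6, -0.2, -1.0]
width: 0.386
```

>>> servo_tool:
  commands:
    - {"linear": [6, -40, 0], "delta_rot": [0, 0, 0], "fingers": -1}
    - {"linear": [12, -80, 0], "delta_rot": [0, 0, 0], "fingers": -1}
    - {"linear": [16, -115, 0], "delta_rot": [0, 0, 0], "fingers": -1}
    - {"linear": [16, -121, -15], "delta_rot": [0, 0, 0], "fingers": -1}
    - {"linear": [16, -121, -30], "delta_rot": [0, 0, 0], "fingers": -1}

```text
time_s: 21.75
tcp_pos: [0.5977, 0.0651, 0.1436]
tool_rot: [0.999, 0.038, 0.001, 0.0]
force: [-0.2, 0.9, -1.5]
width: 0.382
```

>>> servo_tool:
  commands:
    - {"linear": [0, 0, 0], "delta_rot": [0, 0, 0], "fingers": -1}
    - {"linear": [0, 0, 0], "delta_rot": [0, 0, 0], "fingers": -1}

```text
time_s: 21.92
tcp_pos: [0.5956, 0.0679, 0.1414]
tool_rot: [0.999, 0.04, -0.001, -0.0]
force: [0.3, 0.2, -0.5]
width: 0.386
```

```bash
python3 - <<'E'
from h import *
st()
p,d=grab("scene","14");crop(p,220,380,140,260,5,"s14")
E
```

```text
t 21.92 tcp [595.6  67.9 141.4] phi 4.56 tilt 0.17 F [ 0.3  0.2 -0.5] w 0.386 unit [60.4 -0. ] q6 -0.06
```

View pics/s14.png

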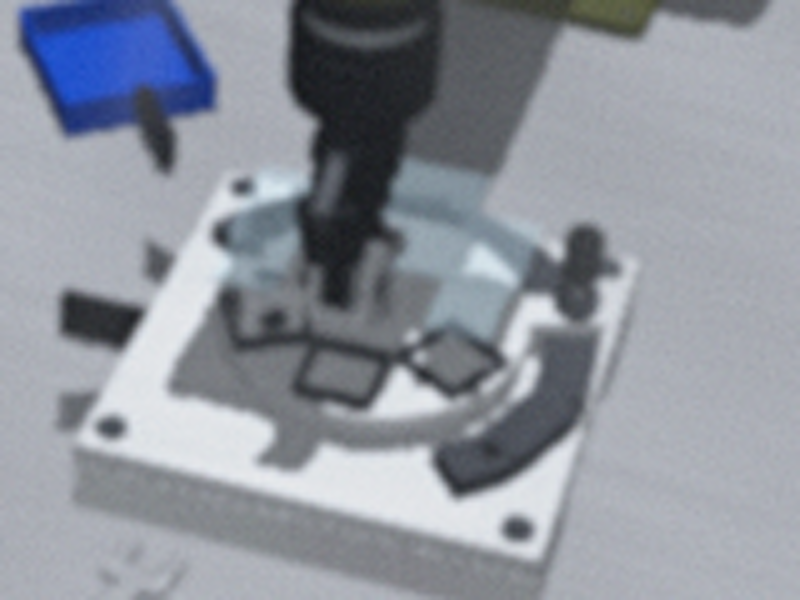

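Block 1 still sits in pocket 2 at (265,315), and empty pocket 1 is at the window at (343,372). Lowering block 2.

>>> servo_tool:
  commands:
    - {"linear": [1, 0, -10], "delta_rot": [0, 0, 0], "fingers": -1}
    - {"linear": [1, 0, -20], "delta_rot": [0, 0, 0], "fingers": -1}
    - {"linear": [1, 0, -30], "delta_rot": [0, 0, 0], "fingers": -1}
    - {"linear": [1, 0, -38], "delta_rot": [0, 0, 0], "fingers": -1}
    - {"linear": [1, 0, -44], "delta_rot": [0, 0, 0], "fingers": -1}

```text
time_s: 22.38
tcp_pos: [0.5971, 0.0684, 0.0986]
tool_rot: [0.999, 0.04, -0.001, -0.0]
force: [-10.3, 1.3, 27.2]
width: 0.389
```

```bash
python3 - <<'E'
from h import *
st()
E
```

```text
t 22.38 tcp [597.1  68.4  98.6] phi 4.61 tilt 0.14 F [-10.3   1.3  27.2] w 0.389 unit [61.9  0.4] q6 -0.06
```

Contact at 27 N. I back up and look.

>>> servo_tool:
  commands:
    - {"linear": [0, 0, 4], "delta_rot": [0, 0, 0], "fingers": -1}
    - {"linear": [0, 0, 8], "delta_rot": [0, 0, 0], "fingers": -1}
    - {"linear": [0, 0, 8], "delta_rot": [0, 0, 0], "fingers": -1}

```text
time_s: 22.63
tcp_pos: [0.5981, 0.0681, 0.1074]
tool_rot: [0.999, 0.04, 0.001, 0.0]
force: [0.7, -0.5, -1.4]
width: 0.385
```

```bash
python3 - <<'E'
from h import *
st()
p,d=grab("scene","15");crop(p,255,335,165,225,10,"s15");p,d=grab("top","15");crop(p,190,270,140,200,10,"t15")
E
```

```text
t 22.63 tcp [598.1  68.1 107.4] phi 4.59 tilt 0.07 F [ 0.7 -0.5 -1.4] w 0.385 unit [63.  0.] q6 -0.06
```

View pics/s15.png

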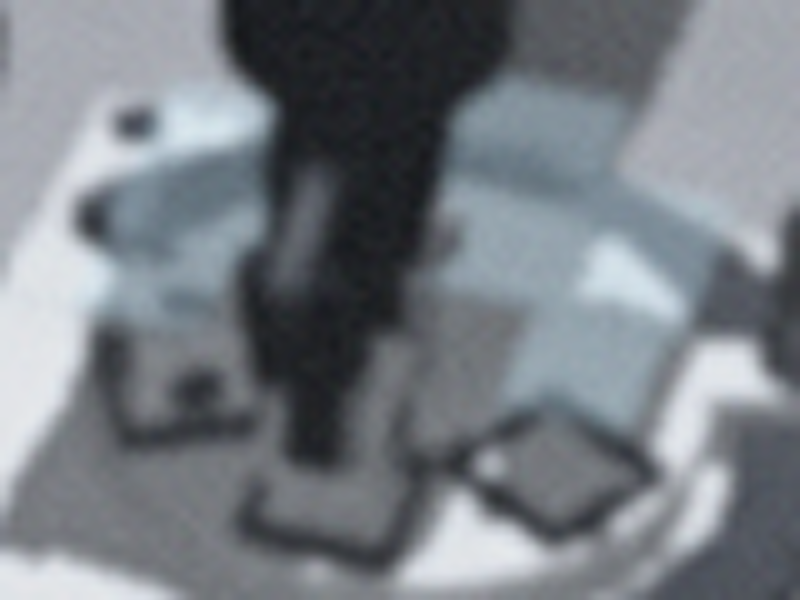

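View pics/t15.png

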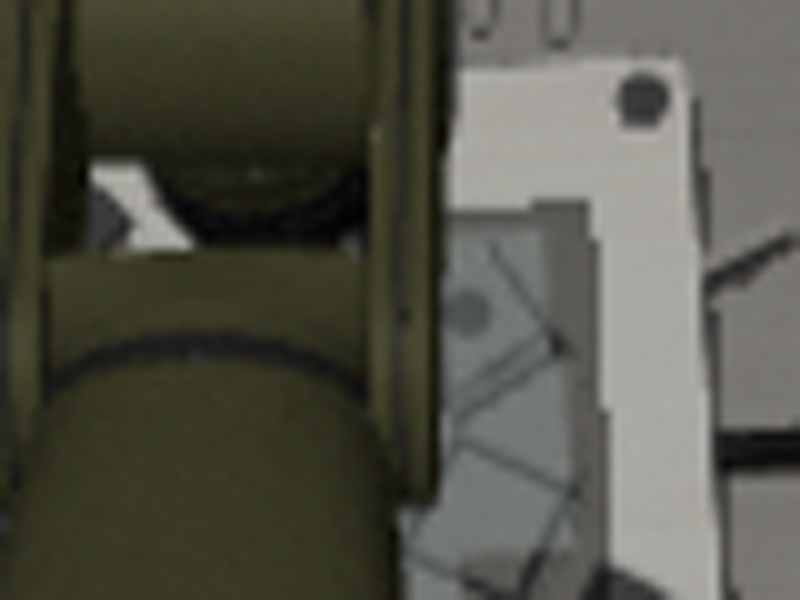

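The crop suggests the block sits a bit right (+y) and outward of the pocket frame, whose corners are at (245,520) and (415,470). I shift by −1.5 mm in y and −1 mm in x and lower gently.

>>> servo_tool:
  commands:
    - {"linear": [-1, -1.5, 0], "delta_rot": [0, 0, 0], "fingers": -1}
    - {"linear": [-1, -1.5, -4], "delta_rot": [0, 0, 0], "fingers": -1}
    - {"linear": [-1, -1.5, -8], "delta_rot": [0, 0, 0], "fingers": -1}
    - {"linear": [-1, -1.5, -10], "delta_rot": [0, 0, 0], "fingers": -1}
    - {"linear": [-1, -1.5, -10], "delta_rot": [0, 0, 0], "fingers": -1}

```text
time_s: 23.15
tcp_pos: [0.5971, 0.0665, 0.0989]
tool_rot: [0.999, 0.04, 0.0, 0.0]
force: [-3.7, -0.5, 12.4]
width: 0.385
```

```bash
python3 - <<'E'
from h import *
st()
E
```

```text
t 23.15 tcp [597.1  66.5  98.9] phi 4.59 tilt 0.01 F [-3.7 -0.5 12.4] w 0.385 unit [61.8 -1.5] q6 -0.06
```

>>> servo_tool:
  commands:
    - {"linear": [-1, 0, 1], "delta_rot": [0, 0, 0], "fingers": -1}
    - {"linear": [-2, 0, 1], "delta_rot": [0, 0, 0], "fingers": -1}
    - {"linear": [-2, 0, 0], "delta_rot": [0, 0, 0], "fingers": -1}
    - {"linear": [-2, 0, 0], "delta_rot": [0, 0, 0], "fingers": -1}

```text
time_s: 23.48
tcp_pos: [0.5966, 0.0664, 0.0994]
tool_rot: [0.999, 0.04, 0.002, 0.0]
force: [-0.3, -0.8, 10.4]
width: 0.387
```

```bash
python3 - <<'E'
from h import *
st()
E
```

```text
t 23.48 tcp [596.6  66.4  99.4] phi 4.59 tilt 0.26 F [-0.3 -0.8 10.4] w 0.387 unit [61.3 -1.5] q6 -0.06
```

>>> servo_tool:
  commands:
    - {"linear": [0, 0, 10], "delta_rot": [0, 0, 0], "fingers": -1}
    - {"linear": [0, 0, 30], "delta_rot": [0, 0, 0], "fingers": -1}
    - {"linear": [0, 0, 45], "delta_rot": [0, 0, 0], "fingers": -1}
    - {"linear": [0, 0, 45], "delta_rot": [0, 0, 0], "fingers": -1}

```text
time_s: 23.82
tcp_pos: [0.5965, 0.0666, 0.1451]
tool_rot: [0.999, 0.04, 0.003, 0.0]
force: [0.3, 0.7, -0.6]
width: 0.387
```

```bash
python3 - <<'E'
from h import *
s,_=st()
p,d=grab("scene","16");q=p[150:225,250:350].copy()
k=8
im=cv2.resize(q[:,:,::-1],None,fx=k,fy=k,interpolation=cv2.INTER_CUBIC)
cv2.imwrite("pics/s16raw.png",im)
def dr(P,c):
    u,v=proj("scene",np.array(P));pts=np.stack([(u-250+.5)*k,(v-150+.5)*k],-1).astype(np.int32);cv2.polylines(im,[pts],True,c,1)
f=lambda x0,y0,h,z:[np.r_[u2w([x0+a*h,y0+b*h]),z] for a,b in((1,1),(1,-1),(-1,-1),(-1,1))]
dr(f(.062,0,.019,.086),(0,255,0)); dr(f(.062,0,.022,.086),(0,255,0))
t=w2u(s['tcp_pos']);b=s['tcp_pos'][2]-.0137
dr(f(t[0],t[1],.017,b),(0,0,255));dr(f(t[0],t[1],.017,b+.034),(255,0,255))
cv2.imwrite("pics/s16.png",im)
E
```

```text
t 23.82 tcp [596.5  66.6 145.1] phi 4.58 tilt 0.32 F [ 0.3  0.7 -0.6] w 0.387 unit [61.2 -1.4] q6 -0.06
```

View pics/s16.png

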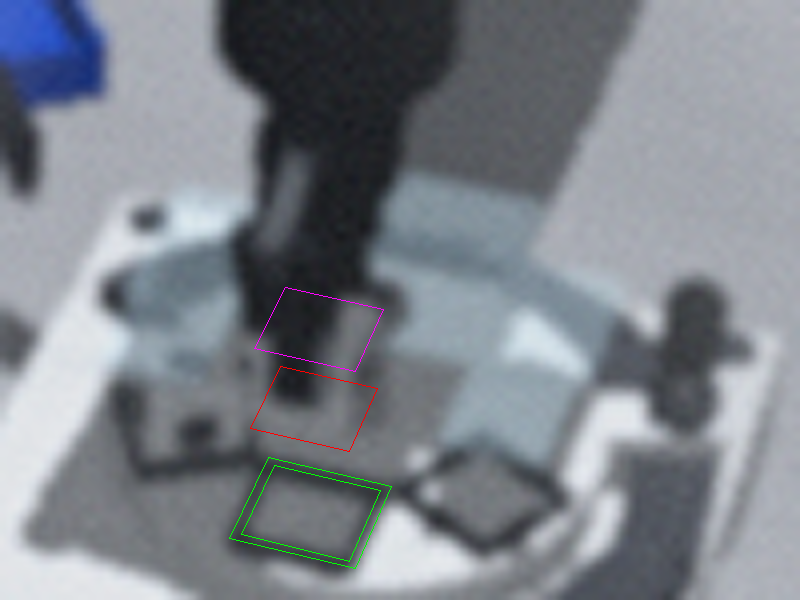

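View pics/s16raw.png

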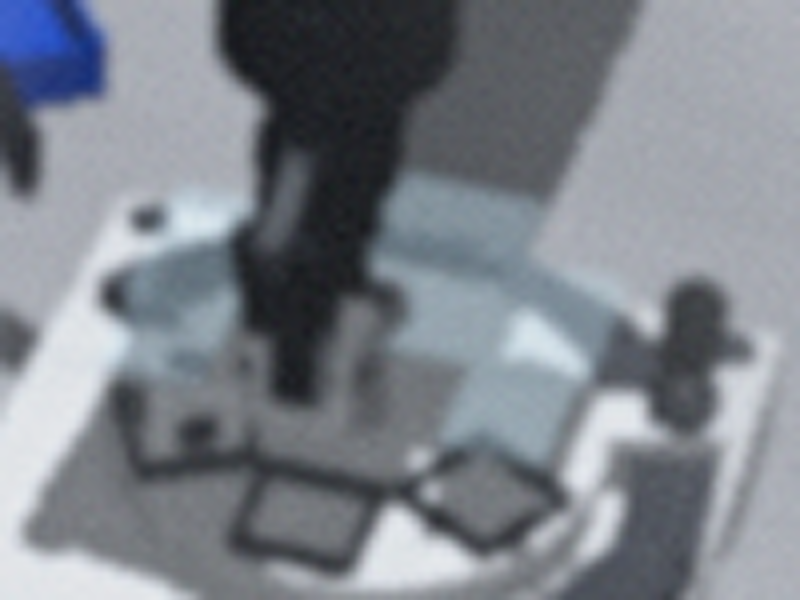

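Pocket 1 (corners about (235,545), (382,490), (340,572), (255,460)) looks a few millimetres off my green prediction. I'll move aside and measure it properly from both views.

>>> servo_tool:
  commands:
    - {"linear": [0, 0, 30], "delta_rot": [0, 0, 0], "fingers": -1}
    - {"linear": [0, 40, 50], "delta_rot": [0, 0, 0], "fingers": -1}
    - {"linear": [0, 80, 60], "delta_rot": [0, 0, 0], "fingers": -1}
    - {"linear": [0, 120, 60], "delta_rot": [0, 0, 0], "fingers": -1}
    - {"linear": [0, 160, 60], "delta_rot": [0, 0, 0], "fingers": -1}

```text
time_s: 24.28
tcp_pos: [0.5944, 0.2279, 0.2014]
tool_rot: [0.999, 0.039, 0.0, -0.0]
force: [0.5, -0.1, -1.6]
width: 0.386
```

>>> servo_tool:
  commands:
    - {"linear": [0, 40, 0], "delta_rot": [0, 0, 0], "fingers": -1}
    - {"linear": [0, 80, 0], "delta_rot": [0, 0, 0], "fingers": -1}
    - {"linear": [0, 80, 0], "delta_rot": [0, 0, 0], "fingers": -1}

```text
time_s: 24.53
tcp_pos: [0.5927, 0.3126, 0.1992]
tool_rot: [0.999, 0.043, -0.001, -0.001]
force: [-0.9, -0.5, -1.2]
width: 0.388
```

```bash
python3 - <<'E'
from h import *
s,_=st()
p,d=grab("scene","17");k=8
im=cv2.resize(p[150:225,250:350,::-1],None,fx=k,fy=k,interpolation=cv2.INTER_CUBIC)
cv2.imwrite("pics/s17.png",im)
p,d=grab("top","17");crop(p,178,268,145,220,8,"t17")
E
```

```text
t 24.53 tcp [592.7 312.6 199.2] phi 4.91 tilt 0.20 F [-0.9 -0.5 -1.2] w 0.388 unit [ 77.3 244.2] q6 0.32
```

View pics/s17.png

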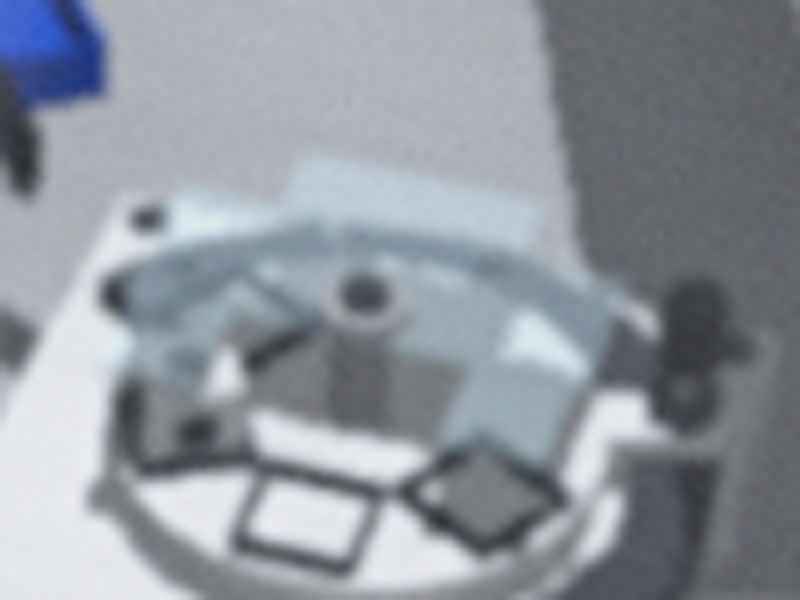

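View pics/t17.png

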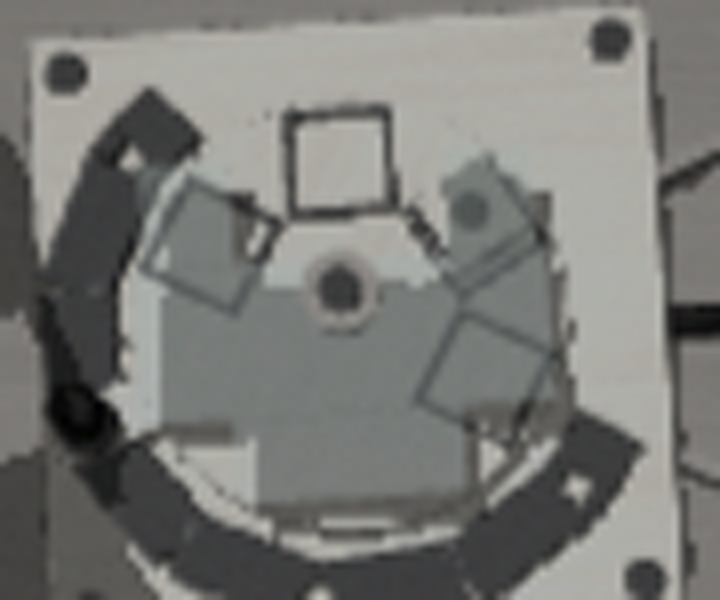

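```bash
cat >> h.py <<'E'
def frame_c(n,p,z=.084,th=None):
    """dark pocket frame at the window: rays onto wall height, rect fit"""
    pr=proj(n,np.r_[u2w([.062,0]),z]);u0,v0=int(pr[0]),int(pr[1]);r=12
    g=cv2.resize(p[v0-r:v0+r+1,u0-r:u0+r+1].max(2),None,fx=8,fy=8,interpolation=cv2.INTER_CUBIC)
    m=(g<(th or 105)).astype(np.uint8)
    cs,h=cv2.findContours(m,cv2.RETR_CCOMP,cv2.CHAIN_APPROX_NONE)
    for i,c in enumerate(cs):
        a=cv2.contourArea(c)
        if a<1500: continue
        q=c[:,0].astype(float);uu=(q[:,0]+.5)/8-.5+u0-r;vv=(q[:,1]+.5)/8-.5+v0-r
        w=onplane(n,uu,vv,z);t=(w2u(w)*1000).astype(np.float32)
        print(n,"hole" if h[0,i,3]>=0 else "outer",a,[np.round(x,1) for x in cv2.minAreaRect(t)])
E
python3 - <<'E'
from h import *
for th in (90,105,120):
    p,d=load("top","17");frame_c("top",p,th=th)
for th in (110,130,150):
    p,d=load("scene","17");frame_c("scene",p,th=th)
# base in scene too
ps,ds=load("scene","8");c=cloud("scene",ds)
m=abs(c[...,2]-.05)<.006;m[:,:225]=0;m[:,360:]=0;m[:160]=0
q=c[m][:,:2]*1000;print(cv2.minAreaRect(q.astype(np.float32)))
# corner dots
for n,tag in (("top","17"),("top","0"),("scene","8")):
    p,_=load(n,tag)
    g=p.max(2).astype(float);R=[]
    for a,b in((1,1),(1,-1),(-1,1),(-1,-1)):
        P=np.r_[u2w([.110*a,.110*b]),.05];u,v=proj(n,P);u0,v0=int(round(u)),int(round(v));r=6
        sub=g[v0-r:v0+r+1,u0-r:u0+r+1];mm=(sub<95)
        nn,l,s,ce=cv2.connectedComponentsWithStats(mm.astype(np.uint8));
        if nn<2: print(n,a,b,'none');continue
        ok=[i for i in range(1,nn) if 6<s[i,4]<30]
        for i in ok:
            w=onplane(n,ce[i][0]+u0-r,ce[i][1]+v0-r,.05);print(n,a,b,s[i,4],np.round(w2u(w)*1000,1))
E
```

```text
top outer 1732.5 [array([38.4, 34.3]), array([20.7, 25.9]), np.float64(87.2)]
top outer 12143.0 [array([53. , -6.9]), array([63.9, 58.3]), np.float64(0.0)]
top hole 8137.0 [array([61.8, -0.6]), array([38.5, 38.7]), np.float64(88.4)]
top outer 2004.5 [array([38.8, 33.9]), array([21.5, 26.8]), np.float64(87.2)]
top outer 12926.0 [array([53.4, -6.5]), array([59.5, 64.1]), np.float64(89.4)]
top hole 7675.5 [array([61.8, -0.5]), array([37.3, 37.3]), np.float64(88.1)]
scene outer 1866.5 [array([ 43.5, -17.9]), array([70.2, 23.3]), np.float64(74.3)]
scene outer 1623.0 [array([82.2, -0.4]), array([10.7, 41.5]), np.float64(0.5)]
scene outer 3219.0 [array([ 43.6, -16.9]), array([72.2, 25.4]), np.float64(74.4)]
scene outer 4559.0 [array([104.6,   9.6]), array([22. , 69.4]), np.float64(3.1)]
scene outer 7741.5 [array([ 57.3, -14.1]), array([80.7, 64. ]), np.float64(79.3)]
((537.4310302734375, 63.286155700683594), (268.0881042480469, 260.44073486328125), 4.489380359649658)
top 1 1 18 [115.3 113.6]
top 1 -1 18 [ 114.8 -114.3]
top 1 -1 8 [  99.9 -130.8]
top -1 -1 8 [-102.5 -130.7]
top -1 -1 21 [-113.  -113.5]
top 1 1 21 [114.2 113.4]
top 1 -1 20 [ 114.6 -114.7]
top 1 -1 8 [  99.9 -130.8]
top -1 1 23 [-113.6  113.4]
top -1 -1 9 [-104.1 -130.6]
top -1 -1 22 [-113.3 -113.8]
scene 1 1 7 [111.6 111.6]
scene -1 1 none
```

```bash
python3 - <<'E'
from h import *
s,_=st()
p,d=load("scene","17")
u,v=proj("scene",s['tcp_pos']);print(u,v);u0,v0=int(u)-35,int(v)-30;k=10
im=cv2.resize(p[v0:v0+60,u0:u0+70,::-1],None,fx=k,fy=k,interpolation=cv2.INTER_CUBIC)
raw=im.copy()
def dr(P,c):
    u,v=proj("scene",np.array(P));pts=np.stack([(u-u0+.5)*k,(v-v0+.5)*k],-1).astype(np.int32);cv2.polylines(im,[pts],True,c,1)
f=lambda x0,y0,h,z:[np.r_[u2w([x0+a*h,y0+b*h]),z] for a,b in((1,1),(1,-1),(-1,-1),(-1,1))]
t=w2u(s['tcp_pos']);b=s['tcp_pos'][2]-.0137
dr(f(t[0],t[1],.017,b),(0,0,255));dr(f(t[0],t[1],.017,b+.034),(255,0,255))
cv2.imwrite("pics/s18.png",np.vstack([im])); cv2.imwrite("pics/s18r.png",raw)
E
```

```text
t 24.63 tcp [593.4 307.7 199.2] phi 4.75 tilt 0.20 F [-1.1 -0.3 -1.3] w 0.387 unit [ 77.6 239.2] q6 0.32
383.30202936289527 205.36614785648274
```

View pics/s18.png

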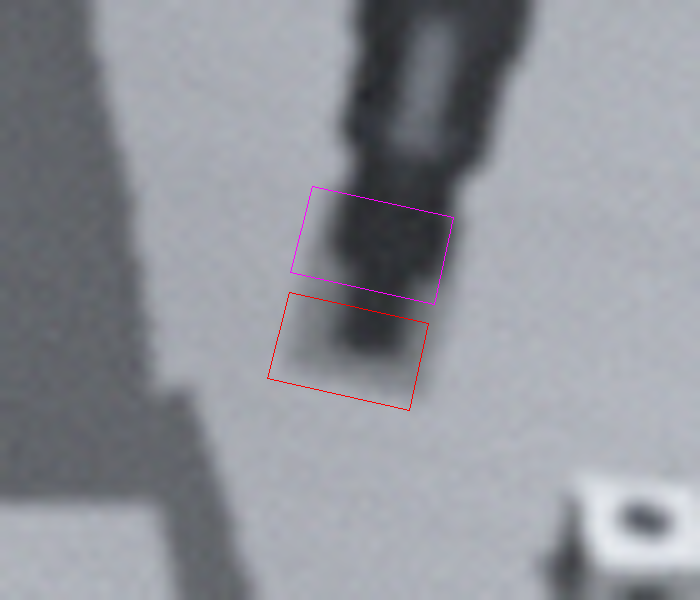

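View pics/s18r.png

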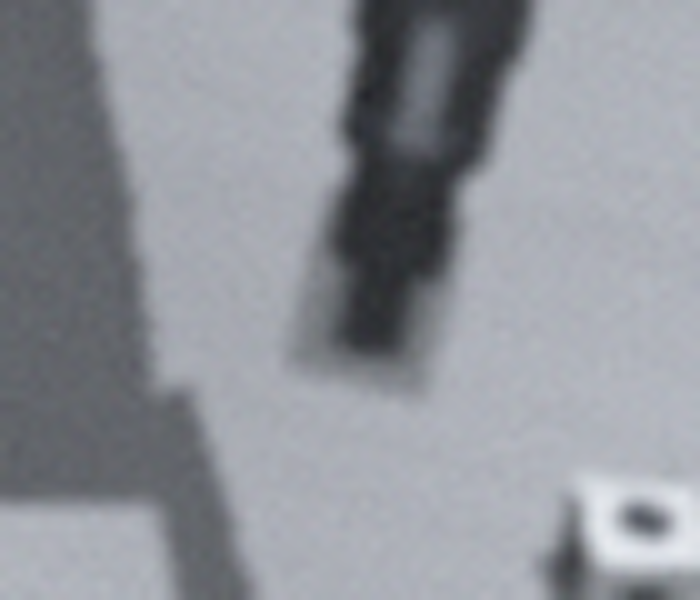

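The top view puts the pocket centre at (61.8, −0.6) mm in unit axes, turned about −1.7° by the pin's play. The first block went in with the tool at x = 63.2, and the scene view also suggests this block sits inward of the frame. I retry farther out (unit x ≈ 64), turned −1.5°.

>>> servo_tool:
  commands:
    - {"linear": [2, -40, 0], "delta_rot": [0, 0, 0], "fingers": -1}
    - {"linear": [4, -80, 0], "delta_rot": [0, 0, -0.01], "fingers": -1}
    - {"linear": [5, -120, 0], "delta_rot": [0, 0, -0.025], "fingers": -1}
    - {"linear": [6, -160, 0], "delta_rot": [0, 0, -0.025], "fingers": -1}
    - {"linear": [6, -200, 0], "delta_rot": [0, 0, -0.025], "fingers": -1}

```text
time_s: 25.05
tcp_pos: [0.5997, 0.1032, 0.2004]
tool_rot: [1.0, 0.027, -0.001, 0.0]
force: [0.1, 0.1, -2.6]
width: 0.387
```

>>> servo_tool:
  commands:
    - {"linear": [0, -35, -20], "delta_rot": [0, 0, 0], "fingers": -1}
    - {"linear": [0, -40, -50], "delta_rot": [0, 0, 0], "fingers": -1}
    - {"linear": [0, -40, -80], "delta_rot": [0, 0, 0], "fingers": -1}
    - {"linear": [0, -40, -90], "delta_rot": [0, 0, 0], "fingers": -1}
    - {"linear": [0, -40, -90], "delta_rot": [0, 0, 0], "fingers": -1}

```text
time_s: 25.47
tcp_pos: [0.5971, 0.0651, 0.1068]
tool_rot: [1.0, 0.027, -0.005, 0.0]
force: [-0.4, -0.2, -0.4]
width: 0.383
```

```bash
python3 - <<'E'
from h import *
st()
E
```

```text
t 25.47 tcp [597.1  65.1 106.8] phi 3.04 tilt 0.52 F [-0.4 -0.2 -0.4] w 0.383 unit [61.7 -2.9] q6 -0.03
```

>>> servo_tool:
  commands:
    - {"linear": [2, 2, 0], "delta_rot": [0, 0, 0], "fingers": -1}
    - {"linear": [2, 2, 0], "delta_rot": [0, 0, 0], "fingers": -1}
    - {"linear": [2, 2, -5], "delta_rot": [0, 0, 0], "fingers": -1}
    - {"linear": [2, 2, -9], "delta_rot": [0, 0, 0], "fingers": -1}
    - {"linear": [2, 2, -10], "delta_rot": [0, 0, 0], "fingers": -1}

```text
time_s: 25.88
tcp_pos: [0.6028, 0.0689, 0.1018]
tool_rot: [1.0, 0.028, 0.0, 0.0]
force: [-0.2, 0.5, -1.1]
width: 0.389
```

```bash
python3 - <<'E'
from h import *
st()
E
```

```text
t 25.88 tcp [602.8  68.9 101.8] phi 3.19 tilt 0.03 F [-0.2  0.5 -1.1] w 0.389 unit [67.6  0.5] q6 -0.03
```

>>> servo_tool:
  commands:
    - {"linear": [-3, -1, 0], "delta_rot": [0, 0, 0], "fingers": -1}
    - {"linear": [-3, -1, 0], "delta_rot": [0, 0, 0], "fingers": -1}
    - {"linear": [-3, -1, 0], "delta_rot": [0, 0, 0], "fingers": -1}
    - {"linear": [-3, -1, 0], "delta_rot": [0, 0, 0], "fingers": -1}
    - {"linear": [-3, -1, 0], "delta_rot": [0, 0, 0], "fingers": -1}

```text
time_s: 26.3
tcp_pos: [0.5998, 0.0675, 0.1018]
tool_rot: [1.0, 0.027, 0.0, -0.0]
force: [-0.3, -0.6, -1.4]
width: 0.383
```

```bash
python3 - <<'E'
from h import *
st()
E
```

```text
t 26.30 tcp [599.8  67.5 101.8] phi 3.15 tilt 0.02 F [-0.3 -0.6 -1.4] w 0.383 unit [64.5 -0.7] q6 -0.03
```

Settled at unit (64.5, −0.7). Lowering slowly.

>>> servo_tool:
  commands:
    - {"linear": [0, 0, -2], "delta_rot": [0, 0, 0], "fingers": -1}
    - {"linear": [0, 0, -4], "delta_rot": [0, 0, 0], "fingers": -1}
    - {"linear": [0, 0, -6], "delta_rot": [0, 0, 0], "fingers": -1}
    - {"linear": [0, 0, -7], "delta_rot": [0, 0, 0], "fingers": -1}
    - {"linear": [0, 0, -7], "delta_rot": [0, 0, 0], "fingers": -1}

```text
time_s: 26.72
tcp_pos: [0.5993, 0.0675, 0.094]
tool_rot: [1.0, 0.027, -0.001, 0.0]
force: [-0.0, 0.2, -1.4]
width: 0.386
```

```bash
python3 - <<'E'
from h import *
st()
E
```

```text
t 26.72 tcp [599.3  67.5  94. ] phi 3.15 tilt 0.06 F [-0.   0.2 -1.4] w 0.386 unit [64.  -0.7] q6 -0.03
```

It went in cleanly. Release.

>>> servo_tool:
  commands:
    - {"linear": [0, 0, -2], "delta_rot": [0, 0, 0], "fingers": -1}
    - {"linear": [0, 0, -2], "delta_rot": [0, 0, 0], "fingers": 0.1}
    - {"linear": [0, 0, -2], "delta_rot": [0, 0, 0], "fingers": 0.1}
    - {"linear": [0, 0, -2], "delta_rot": [0, 0, 0], "fingers": 0.1}
    - {"linear": [0, 0, -2], "delta_rot": [0, 0, 0], "fingers": 0.1}

```text
time_s: 27.13
tcp_pos: [0.5999, 0.0675, 0.093]
tool_rot: [1.0, 0.028, 0.0, 0.0]
force: [-0.5, 0.3, -0.6]
width: 0.549
```

>>> servo_tool:
  commands:
    - {"linear": [0, 0, 15], "delta_rot": [0, 0, 0], "fingers": 0.1}
    - {"linear": [0, 0, 35], "delta_rot": [0, 0, 0], "fingers": 0.1}
    - {"linear": [0, 0, 70], "delta_rot": [0, 0, 0], "fingers": 0.1}
    - {"linear": [0, 0, 105], "delta_rot": [0, 0, 0], "fingers": 0.3}
    - {"linear": [-20, 20, 120], "delta_rot": [0, 0, 0.1], "fingers": 0.3}

```text
time_s: 27.55
tcp_pos: [0.5838, 0.0856, 0.2188]
tool_rot: [0.997, 0.077, 0.005, 0.001]
force: [-0.9, 1.0, 1.6]
width: 0.649
```

```bash
python3 - <<'E'
from h import *
st()
p,d=grab("scene","20");crop(p,220,380,140,260,5,"s20")
E
```

```text
t 27.55 tcp [583.8  85.6 218.8] phi 8.79 tilt 0.56 F [-0.9  1.   1.6] w 0.649 unit [50.  18.7] q6 -0.10
```

View pics/s20.png

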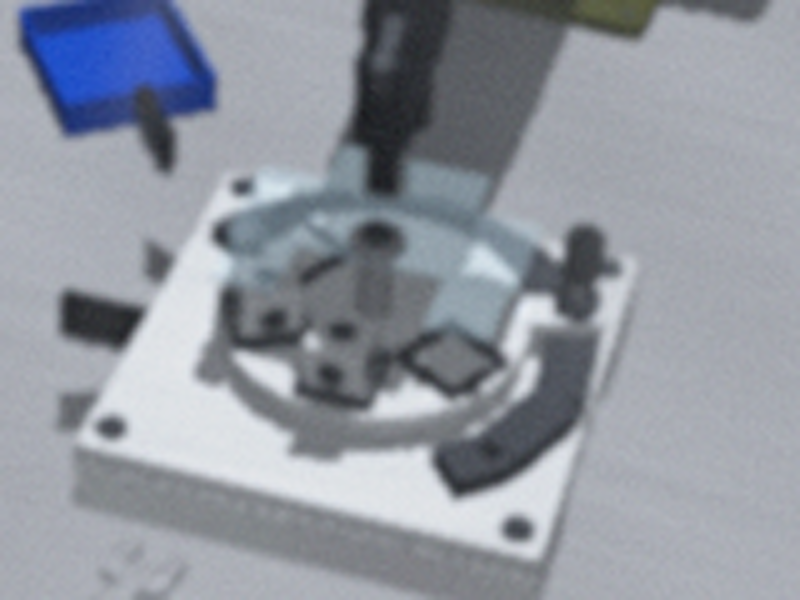

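Block 2 is seated at (335,375). Now the knob at (580,250), to swing to hole 0.

>>> servo_tool:
  commands:
    - {"linear": [-28, 24, 0], "delta_rot": [0, 0, 0.08], "fingers": 0.3}
    - {"linear": [-56, 48, 0], "delta_rot": [0, 0, 0.16], "fingers": 0.3}
    - {"linear": [-84, 70, 0], "delta_rot": [0, 0, 0.24], "fingers": 0.3}
    - {"linear": [-94, 81, -20], "delta_rot": [0, 0, 0.287], "fingers": 0.3}
    - {"linear": [-94, 81, -55], "delta_rot": [0, 0, 0.287], "fingers": 0.3}

```text
time_s: 28.02
tcp_pos: [0.4868, 0.1714, 0.162]
tool_rot: [0.975, 0.221, 0.005, -0.0]
force: [1.5, 0.1, -0.2]
width: 0.654
```

>>> servo_tool:
  commands:
    - {"linear": [0, 0, 0], "delta_rot": [0, 0, 0], "fingers": 0.3}
    - {"linear": [0, 0, 0], "delta_rot": [0, 0, 0], "fingers": 0.3}
    - {"linear": [0, 0, 0], "delta_rot": [0, 0, 0], "fingers": 0.3}

```text
time_s: 28.27
tcp_pos: [0.4864, 0.1684, 0.1587]
tool_rot: [0.976, 0.219, 0.0, 0.0]
force: [0.6, -0.8, -0.3]
width: 0.649
```

```bash
python3 - <<'E'
from h import *
pol()
E
```

```text
t 28.27 tcp [486.4 168.4 158.7] phi 25.29 tilt 0.05 F [ 0.6 -0.8 -0.3] w 0.649 unit [-40.4 109. ] q6 -0.21
theta 110.31 r 116.3
```

>>> servo_tool:
  commands:
    - {"linear": [0, -1, -15], "delta_rot": [0, 0, 0], "fingers": 0.3}
    - {"linear": [0, -1, -30], "delta_rot": [0, 0, 0], "fingers": 0.3}
    - {"linear": [0, -1, -45], "delta_rot": [0, 0, 0], "fingers": 0.3}
    - {"linear": [0, -1, -59], "delta_rot": [0, 0, 0], "fingers": 0.3}
    - {"linear": [0, -1, -59], "delta_rot": [0, 0, 0], "fingers": 0.3}

```text
time_s: 28.68
tcp_pos: [0.4856, 0.1669, 0.0978]
tool_rot: [0.976, 0.219, -0.001, 0.0]
force: [-1.0, 0.9, 0.3]
width: 0.65
```

>>> servo_tool:
  newtons: 70
  commands:
    - {"linear": [0, 0, 0], "delta_rot": [0, 0, 0], "fingers": -1}
    - {"linear": [0, 0, 0], "delta_rot": [0, 0, 0], "fingers": -1}
    - {"linear": [0, 0, 0], "delta_rot": [0, 0, 0], "fingers": -1}
    - {"linear": [0, 0, 0], "delta_rot": [0, 0, 0], "fingers": -1}
    - {"linear": [0, 0, 0], "delta_rot": [0, 0, 0], "fingers": -1}

```text
time_s: 29.1
tcp_pos: [0.4876, 0.1679, 0.1011]
tool_rot: [0.976, 0.219, 0.002, 0.0]
force: [1.4, -0.1, 5.7]
width: 0.229
```

>>> servo_tool:
  commands:
    - {"linear": [0, 0, 5], "delta_rot": [0, 0, 0], "fingers": -1}
    - {"linear": [0, 0, 10], "delta_rot": [0, 0, 0], "fingers": -1}
    - {"linear": [0, 0, 15], "delta_rot": [0, 0, 0], "fingers": -1}
    - {"linear": [0, 0, 19], "delta_rot": [0, 0, 0], "fingers": -1}
    - {"linear": [0, 0, 19], "delta_rot": [0, 0, 0], "fingers": -1}

```text
time_s: 29.52
tcp_pos: [0.4856, 0.1669, 0.1166]
tool_rot: [0.976, 0.22, 0.0, 0.001]
force: [5.6, -0.9, -8.6]
width: 0.234
```

```bash
python3 - <<'E'
from h import *
pol();arc(110,[104,98,92,86,80],.1145);arc(80,[74,68,62,56,50],.1145)
E
```

```text
t 29.52 tcp [485.6 166.9 116.6] phi 25.40 tilt 0.08 F [ 5.6 -0.9 -8.6] w 0.234 unit [-41.3 107.6] q6 -0.22
theta 110.99 r 115.3
104 [11.1  4.4] -0.105
98 [22.7  7.6] -0.209
92 [34.5  9.7] -0.314
86 [46.5 10.4] -0.419
80 [58.4  9.9] -0.524
74 [11.9 -1.7] -0.105
68 [23.5 -4.7] -0.209
62 [34.7 -8.9] -0.314
56 [ 45.4 -14.2] -0.419
50 [ 55.6 -20.6] -0.524
```

>>> servo_tool:
  commands:
    - {"linear": [11.1, 4.4, 1], "delta_rot": [0, 0, -0.105], "fingers": -1}
    - {"linear": [22.7, 7.6, 1], "delta_rot": [0, 0, -0.209], "fingers": -1}
    - {"linear": [34.5, 9.7, 1], "delta_rot": [0, 0, -0.314], "fingers": -1}
    - {"linear": [46.5, 10.4, 1], "delta_rot": [0, 0, -0.419], "fingers": -1}
    - {"linear": [58.4, 9.9, 1], "delta_rot": [0, 0, -0.524], "fingers": -1}

```text
time_s: 29.93
tcp_pos: [0.5437, 0.1788, 0.1166]
tool_rot: [0.999, -0.043, -0.001, -0.001]
force: [3.3, 5.5, -9.5]
width: 0.234
```

>>> servo_tool:
  commands:
    - {"linear": [11.9, -1.7, 0], "delta_rot": [0, 0, -0.105], "fingers": -1}
    - {"linear": [23.5, -4.7, 0], "delta_rot": [0, 0, -0.209], "fingers": -1}
    - {"linear": [34.7, -8.9, 0], "delta_rot": [0, 0, -0.314], "fingers": -1}
    - {"linear": [45.4, -14.2, 0], "delta_rot": [0, 0, -0.419], "fingers": -1}
    - {"linear": [55.6, -20.6, 0], "delta_rot": [0, 0, -0.524], "fingers": -1}

```text
time_s: 30.35
tcp_pos: [0.6014, 0.1596, 0.1175]
tool_rot: [0.954, -0.3, 0.001, -0.003]
force: [10.0, 10.0, -9.4]
width: 0.229
```

>>> servo_tool:
  commands:
    - {"linear": [0, 0, 0], "delta_rot": [0, 0, 0], "fingers": -1}
    - {"linear": [0, 0, 0], "delta_rot": [0, 0, 0], "fingers": -1}

```text
time_s: 30.52
tcp_pos: [0.6019, 0.1592, 0.1179]
tool_rot: [0.954, -0.298, 0.002, -0.003]
force: [12.4, 9.8, -10.1]
width: 0.236
```

```bash
python3 - <<'E'
from h import *
pol()
E
```

```text
t 30.52 tcp [601.9 159.2 117.9] phi -34.73 tilt 0.44 F [ 12.4   9.8 -10.1] w 0.236 unit [74.1 90.5] q6 0.77
theta 50.71 r 116.9
```

>>> servo_tool:
  commands:
    - {"linear": [2, 0, 0], "delta_rot": [0, 0, -0.012], "fingers": -1}
    - {"linear": [2, 0, -4], "delta_rot": [0, 0, -0.012], "fingers": -1}
    - {"linear": [2, 0, -8], "delta_rot": [0, 0, -0.012], "fingers": -1}
    - {"linear": [2, 0, -12], "delta_rot": [0, 0, -0.012], "fingers": -1}
    - {"linear": [2, 0, -15], "delta_rot": [0, 0, -0.012], "fingers": -1}

```text
time_s: 30.93
tcp_pos: [0.6035, 0.1583, 0.1035]
tool_rot: [0.953, -0.304, 0.002, -0.002]
force: [8.6, 4.6, -5.2]
width: 0.232
```

```bash
python3 - <<'E'
from h import *
pol()
E
```

```text
t 30.93 tcp [603.5 158.3 103.5] phi -35.37 tilt 0.34 F [ 8.6  4.6 -5.2] w 0.232 unit [75.6 89.5] q6 0.79
theta 49.83 r 117.1
```

Pin in hole 0. Release and rise.

>>> servo_tool:
  commands:
    - {"linear": [0, 0, -2], "delta_rot": [0, 0, 0], "fingers": 0.2}
    - {"linear": [0, 0, -2], "delta_rot": [0, 0, 0], "fingers": 0.2}
    - {"linear": [0, 0, -2], "delta_rot": [0, 0, 0], "fingers": 0.2}
    - {"linear": [0, 0, 30], "delta_rot": [0, 0, 0], "fingers": 0.2}
    - {"linear": [0, 0, 65], "delta_rot": [0, 0, 0], "fingers": 0.2}

```text
time_s: 31.35
tcp_pos: [0.5989, 0.1563, 0.1658]
tool_rot: [0.953, -0.304, -0.004, 0.002]
force: [0.7, 0.1, 0.5]
width: 0.599
```

>>> servo_tool:
  commands:
    - {"linear": [-5, 25, 25], "delta_rot": [0, 0, 0.12], "fingers": 0.3}
    - {"linear": [-30, 55, 35], "delta_rot": [0, 0, 0.24], "fingers": 0.3}
    - {"linear": [-55, 85, 35], "delta_rot": [0, 0, 0.36], "fingers": 0.3}
    - {"linear": [-80, 115, 35], "delta_rot": [0, 0, 0.48], "fingers": 0.3}
    - {"linear": [-105, 145, 35], "delta_rot": [0, 0, 0.6], "fingers": 0.3}

```text
time_s: 31.77
tcp_pos: [0.4955, 0.3027, 0.2047]
tool_rot: [1.0, -0.007, 0.0, -0.0]
force: [-0.2, 0.5, -0.1]
width: 0.652
```

```bash
python3 - <<'E'
from h import *
pol();p,d=grab("scene","21");crop(p,220,440,120,270,3.6,"s21")
E
```

```text
t 31.77 tcp [495.5 302.7 204.7] phi -0.75 tilt 0.05 F [-0.2  0.5 -0.1] w 0.652 unit [-20.5 242.2] q6 0.47
theta 94.83 r 243.0
```

View pics/s21.png

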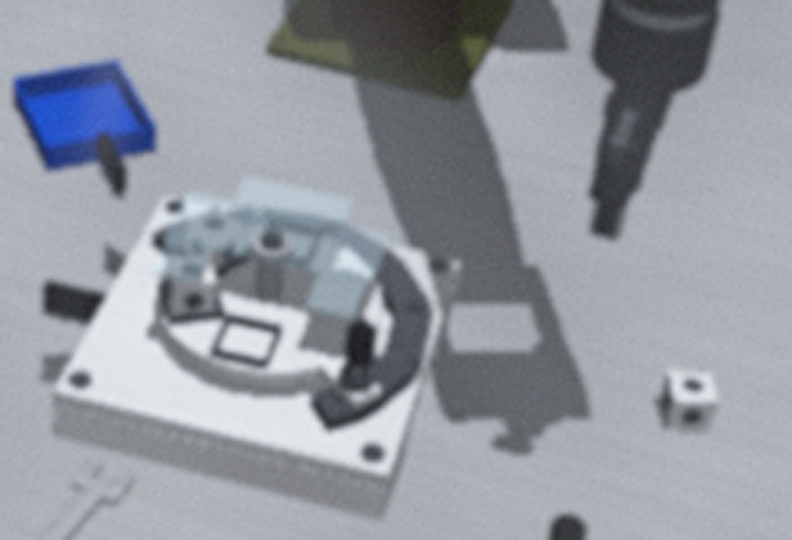

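Pocket 0 is at the window, the pin is down at (360,365), and the last block is at (690,395).

>>> servo_tool:
  commands:
    - {"linear": [-15, 27, -10], "delta_rot": [0, 0, 0.11], "fingers": 0.3}
    - {"linear": [-30, 55, -40], "delta_rot": [0, 0, 0.22], "fingers": 0.3}
    - {"linear": [-45, 82, -70], "delta_rot": [0, 0, 0.338], "fingers": 0.3}
    - {"linear": [-45, 82, -100], "delta_rot": [0, 0, 0.338], "fingers": 0.3}
    - {"linear": [-45, 82, -140], "delta_rot": [0, 0, 0.338], "fingers": 0.3}

```text
time_s: 32.23
tcp_pos: [0.4519, 0.3862, 0.065]
tool_rot: [0.987, 0.161, 0.002, -0.001]
force: [1.2, 0.4, -0.0]
width: 0.651
```

>>> servo_tool:
  commands:
    - {"linear": [0, 0, -20], "delta_rot": [0, 0, 0], "fingers": 0.3}
    - {"linear": [0, 0, -20], "delta_rot": [0, 0, 0], "fingers": 0.3}
    - {"linear": [0, 0, -20], "delta_rot": [0, 0, 0], "fingers": 0.3}
    - {"linear": [0, 0, -20], "delta_rot": [0, 0, 0], "fingers": 0.3}

```text
time_s: 32.57
tcp_pos: [0.453, 0.3844, 0.0457]
tool_rot: [0.987, 0.159, 0.001, -0.001]
force: [0.7, -0.4, 1.1]
width: 0.65
```

```bash
python3 - <<'E'
from h import *
st()
E
```

```text
t 32.57 tcp [453.  384.4  45.7] phi 18.30 tilt 0.17 F [ 0.7 -0.4  1.1] w 0.650 unit [-56.2 327. ] q6 0.29
```

>>> servo_tool:
  commands:
    - {"linear": [-2, 0, -10], "delta_rot": [0, 0, 0.005], "fingers": 0.3}
    - {"linear": [-2, 0, -22], "delta_rot": [0, 0, 0.005], "fingers": 0.3}
    - {"linear": [-2, 0, -34], "delta_rot": [0, 0, 0.005], "fingers": 0.3}
    - {"linear": [-2, 0, -34], "delta_rot": [0, 0, 0.005], "fingers": 0.3}

```text
time_s: 32.9
tcp_pos: [0.4479, 0.3824, 0.0067]
tool_rot: [0.987, 0.162, -0.002, 0.001]
force: [-0.2, -0.1, -0.3]
width: 0.652
```

>>> servo_tool:
  newtons: 50
  commands:
    - {"linear": [0, 0, 0], "delta_rot": [0, 0, 0], "fingers": -1}
    - {"linear": [0, 0, 0], "delta_rot": [0, 0, 0], "fingers": -1}
    - {"linear": [0, 0, 0], "delta_rot": [0, 0, 0], "fingers": -1}
    - {"linear": [0, 0, 0], "delta_rot": [0, 0, 0], "fingers": -1}

```text
time_s: 33.23
tcp_pos: [0.4499, 0.384, 0.01]
tool_rot: [0.987, 0.162, 0.0, -0.0]
force: [-0.4, -0.3, -1.0]
width: 0.387
```

>>> servo_tool:
  commands:
    - {"linear": [0, 0, 35], "delta_rot": [0, 0, 0], "fingers": -1}
    - {"linear": [0, 0, 70], "delta_rot": [0, 0, 0], "fingers": -1}
    - {"linear": [0, 0, 110], "delta_rot": [0, 0, -0.08], "fingers": -1}
    - {"linear": [0, 0, 150], "delta_rot": [0, 0, -0.16], "fingers": -1}
    - {"linear": [0, 0, 190], "delta_rot": [0, 0, -0.244], "fingers": -1}

```text
time_s: 33.65
tcp_pos: [0.4492, 0.3836, 0.2015]
tool_rot: [0.999, 0.039, -0.0, 0.0]
force: [1.6, 0.6, -0.4]
width: 0.386
```

```bash
python3 - <<'E'
from h import *
st()
p,d=grab("top","22");frame_c("top",p,th=105);frame_c("top",p,th=95);crop(p,178,268,145,220,8,"t22")
p,d=grab("scene","22");crop(p,220,440,120,270,3.6,"s22")
E
```

```text
t 33.65 tcp [449.2 383.6 201.5] phi 4.41 tilt 0.01 F [ 1.6  0.6 -0.4] w 0.386 unit [-60.  326.5] q6 0.54
top outer 12350.5 [array([52.7, -6.7]), array([64.3, 58.5]), np.float64(0.9)]
top hole 7971.0 [array([61.9, -0.5]), array([37.9, 38. ]), np.float64(88.4)]
top outer 11234.0 [array([61.5, -0.2]), array([46.8, 44.7]), np.float64(2.4)]
top hole 8290.5 [array([61.9, -0.7]), array([39.1, 38.9]), np.float64(88.4)]
```

View pics/t22.png

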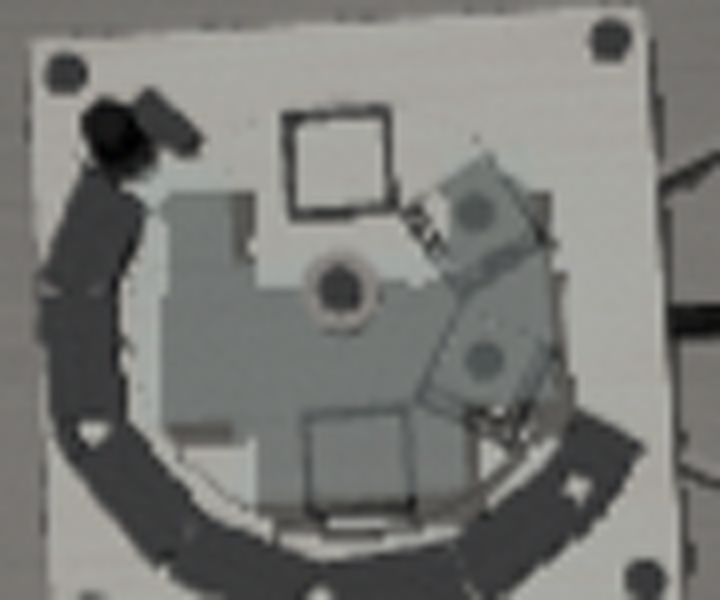

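View pics/s22.png

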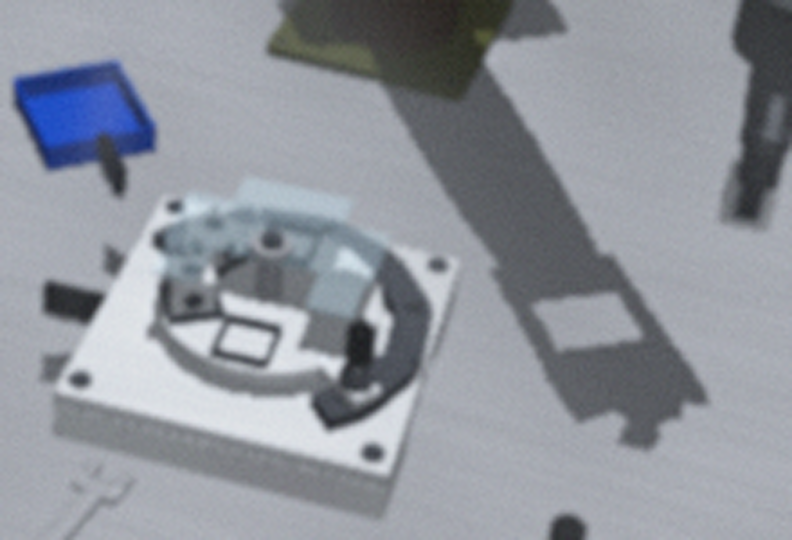

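Both loaded blocks sit in their pockets in the top view, at (475,212) and (483,358). The last block is held at (750,205). Moving it to the window.

>>> servo_tool:
  commands:
    - {"linear": [18, -36, 0], "delta_rot": [0, 0, 0], "fingers": -1}
    - {"linear": [35, -73, 0], "delta_rot": [0, 0, 0], "fingers": -1}
    - {"linear": [53, -110, 0], "delta_rot": [0, 0, -0.01], "fingers": -1}
    - {"linear": [70, -147, 0], "delta_rot": [0, 0, -0.022], "fingers": -1}
    - {"linear": [87, -184, 0], "delta_rot": [0, 0, -0.022], "fingers": -1}

```text
time_s: 34.17
tcp_pos: [0.5367, 0.1981, 0.199]
tool_rot: [1.0, 0.03, -0.0, 0.0]
force: [1.3, -0.2, -1.1]
width: 0.389
```

>>> servo_tool:
  commands:
    - {"linear": [18, -36, 0], "delta_rot": [0, 0, 0], "fingers": -1}
    - {"linear": [35, -73, 0], "delta_rot": [0, 0, 0], "fingers": -1}
    - {"linear": [53, -110, 0], "delta_rot": [0, 0, 0], "fingers": -1}
    - {"linear": [63, -132, 0], "delta_rot": [0, 0, 0], "fingers": -1}
    - {"linear": [63, -132, -40], "delta_rot": [0, 0, 0], "fingers": -1}

```text
time_s: 34.58
tcp_pos: [0.607, 0.0634, 0.1683]
tool_rot: [1.0, 0.027, 0.009, 0.001]
force: [2.2, -0.4, 1.0]
width: 0.389
```

>>> servo_tool:
  commands:
    - {"linear": [0, 0, -20], "delta_rot": [0, 0, 0], "fingers": -1}
    - {"linear": [0, 0, -40], "delta_rot": [0, 0, 0], "fingers": -1}
    - {"linear": [0, 0, -40], "delta_rot": [0, 0, 0], "fingers": -1}
    - {"linear": [0, 0, -40], "delta_rot": [0, 0, 0], "fingers": -1}
    - {"linear": [0, 0, -40], "delta_rot": [0, 0, 0], "fingers": -1}

```text
time_s: 35.0
tcp_pos: [0.6002, 0.068, 0.1207]
tool_rot: [1.0, 0.03, 0.001, 0.0]
force: [0.6, 0.3, 0.1]
width: 0.389
```

```bash
python3 - <<'E'
from h import *
st()
E
```

```text
t 35.00 tcp [600.2  68.  120.7] phi 3.41 tilt 0.08 F [0.6 0.3 0.1] w 0.389 unit [65.  -0.3] q6 -0.04
```

>>> servo_tool:
  commands:
    - {"linear": [-1, -0.5, -6], "delta_rot": [0, 0, 0], "fingers": -1}
    - {"linear": [-1, -0.5, -12], "delta_rot": [0, 0, 0], "fingers": -1}
    - {"linear": [-1, -0.5, -18], "delta_rot": [0, 0, 0], "fingers": -1}
    - {"linear": [-1, -0.5, -23], "delta_rot": [0, 0, 0], "fingers": -1}
    - {"linear": [-1, -0.5, -26], "delta_rot": [0, 0, 0], "fingers": -1}

```text
time_s: 35.42
tcp_pos: [0.5982, 0.0674, 0.0927]
tool_rot: [1.0, 0.03, -0.001, 0.0]
force: [-0.4, -0.0, -0.1]
width: 0.383
```

```bash
python3 - <<'E'
from h import *
st()
E
```

```text
t 35.42 tcp [598.2  67.4  92.7] phi 3.39 tilt 0.06 F [-0.4 -0.  -0.1] w 0.383 unit [62.9 -0.7] q6 -0.04
```

In the pocket without contact. Lower the last 3 mm and release.

>>> servo_tool:
  commands:
    - {"linear": [0, 0, -2], "delta_rot": [0, 0, 0], "fingers": -1}
    - {"linear": [0, 0, -3], "delta_rot": [0, 0, 0], "fingers": -1}
    - {"linear": [0, 0, -3], "delta_rot": [0, 0, 0], "fingers": 0.1}
    - {"linear": [0, 0, -3], "delta_rot": [0, 0, 0], "fingers": 0.1}
    - {"linear": [0, 0, -3], "delta_rot": [0, 0, 0], "fingers": 0.1}

```text
time_s: 35.83
tcp_pos: [0.5991, 0.0673, 0.0912]
tool_rot: [1.0, 0.029, 0.001, 0.0]
force: [0.3, -0.2, 0.4]
width: 0.552
```

>>> servo_tool:
  commands:
    - {"linear": [0, 0, 15], "delta_rot": [0, 0, 0], "fingers": 0.1}
    - {"linear": [0, 0, 35], "delta_rot": [0, 0, 0], "fingers": 0.1}
    - {"linear": [0, 0, 70], "delta_rot": [0, 0, 0], "fingers": 0.1}
    - {"linear": [0, 0, 105], "delta_rot": [0, 0, 0], "fingers": 0.1}
    - {"linear": [0, -30, 130], "delta_rot": [0, 0, 0], "fingers": 0.1}

```text
time_s: 36.25
tcp_pos: [0.5996, 0.0403, 0.2246]
tool_rot: [0.999, 0.032, 0.002, -0.001]
force: [0.9, -1.5, 0.8]
width: 0.554
```

>>> servo_tool:
  commands:
    - {"linear": [-35, -25, 0], "delta_rot": [0, 0, 0], "fingers": 0.1}
    - {"linear": [-65, -55, 0], "delta_rot": [0, 0, 0], "fingers": 0.1}
    - {"linear": [-90, -85, 0], "delta_rot": [0, 0, 0], "fingers": 0.1}
    - {"linear": [-115, -115, 0], "delta_rot": [0, 0, 0], "fingers": 0.1}
    - {"linear": [-140, -145, 0], "delta_rot": [0, 0, 0], "fingers": 0.1}

```text
time_s: 36.67
tcp_pos: [0.4575, -0.1087, 0.2213]
tool_rot: [1.0, 0.03, 0.001, 0.0]
force: [0.2, -0.6, 0.8]
width: 0.548
```

>>> servo_tool:
  commands:
    - {"linear": [-10, -40, 0], "delta_rot": [0, 0, 0], "fingers": 0.1}
    - {"linear": [-20, -80, 0], "delta_rot": [0, 0, 0], "fingers": 0.1}
    - {"linear": [-30, -120, 0], "delta_rot": [0, 0, 0], "fingers": 0.1}
    - {"linear": [-30, -120, 0], "delta_rot": [0, 0, 0], "fingers": 0.1}

```text
time_s: 37.0
tcp_pos: [0.4269, -0.2334, 0.2216]
tool_rot: [1.0, 0.026, 0.0, 0.002]
force: [-0.5, 0.1, -0.2]
width: 0.545
```

```bash
python3 - <<'E'
from h import *
st()
p,d=grab("top","30");crop(p,150,310,130,230,5,"t30")
ps,ds=grab("scene","30");crop(ps,215,335,160,245,6.5,"s30")
E
```

```text
t 37.00 tcp [ 426.9 -233.4  221.6] phi 2.97 tilt 0.21 F [-0.5  0.1 -0.2] w 0.545 unit [-132.  -286.7] q6 -0.66
```

View pics/t30.png

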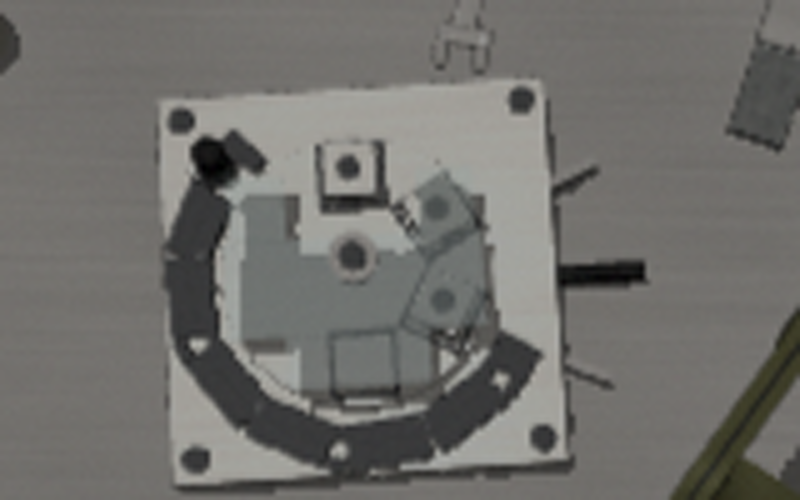

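View pics/s30.png

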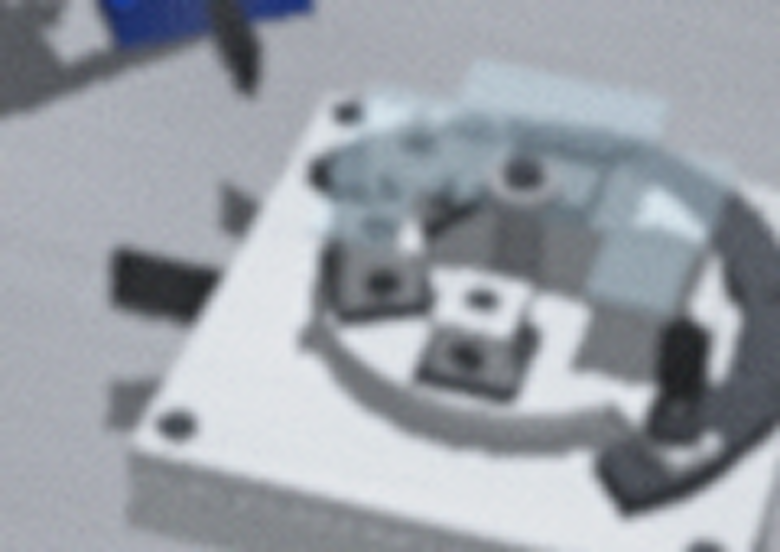

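All three blocks look seated, the pin is at hole 0 and the tray handle is outside the bay. Numeric checks next.

```bash
python3 - <<'E'
from h import *
p,d=load("top","30");ps,ds=load("scene","30")
v,u=np.nonzero(p.max(2)<50)
k=(u>260)&(u<282)&(v>178)&(v<192);w=onplane("top",u[k],v[k],.034);r=cv2.minAreaRect((w2u(w)*1000).astype(np.float32));print("handle",r,w2u(w).min(0),w2u(w).max(0))
for n,pp,dd in(("top",p,d),("scene",ps,ds)):
    c=cloud(n,dd);uu=w2u(c);kk=np.hypot(uu[...,0]-.074,uu[...,1]-.088)<.012
    kk&=(c[...,2]>.115);q=c[kk];print(n,"knob z pct",np.percentile(q[:,2],[50,90,97]),kk.sum(), "tops",w2u(q[q[:,2]>np.percentile(q[:,2],60)]).mean(0))
    # blocks tops z~.112
    for a in (0,-60,-120):
        t=np.array([.062*np.cos(np.deg2rad(a)),.062*np.sin(np.deg2rad(a))])
        m=(np.hypot(*(uu-t).transpose(2,0,1))<.026)&(abs(c[...,2]-.112)<.008)
        print(n,a,m.sum(),np.median(c[m][:,2]) if m.any() else None,np.round(w2u(c[m]).mean(0)*1000,1) if m.any() else None,np.round(t*1000,1))
E
```

```text
handle ((-6.48395299911499, -160.98634338378906), (53.65315628051758, 13.587644577026367), 86.37551879882812) [-0.01156829 -0.18818873] [ 0.00198916 -0.13378392]
top knob z pct [0.12892139 0.13422654 0.13779499] 39 tops [0.07165127 0.08871055]
top 0 108 0.11045507280024724 [60.5  1.2] [62.  0.]
top -60 60 0.11832531193613727 [ 31.6 -53.5] [ 31.  -53.7]
top -120 59 0.11786480248352604 [-30.7 -54.7] [-31.  -53.7]
scene knob z pct [0.13115254 0.13485211 0.1353762 ] 52 tops [0.07613384 0.09006478]
scene 0 144 0.11329628215966253 [68.   2.2] [62.  0.]
scene -60 59 0.11113859610332322 [ 43.4 -45.8] [ 31.  -53.7]
scene -120 0 None None [-31.  -53.7]
```

The handle reads x = −6.5 mm and about −3.6° in unit axes, so the tray may be lying skew within the bay's clearance, close to the 0.06 rad limit. I compare with the earlier picture, then square it up.

```bash
python3 - <<'E'
from h import *
for t in("17","22","30"):
    p,d=load("top",t)
    for th in (45,60):
        v,u=np.nonzero(p.max(2)<th)
        k=(u>262)&(u<282)&(v>178)&(v<192);w=w2u(onplane("top",u[k],v[k],.034))*1000
        a=np.polyfit(w[:,1],w[:,0],1);print(t,th,k.sum(),"slope",a[0],"x at -160",np.polyval(a,-160),"extent",w[:,1].min(),w[:,1].max())
# initial handle same method: known alignment 10.5
E
```

```text
17 45 61 slope 0.033686877174049126 x at -160 -4.522643685896229 extent -188.18872851294407 -137.34957657419122
17 60 63 slope 0.017649425162828886 x at -160 -4.309264483928283 extent -188.18872851294407 -137.34957657419122
22 45 61 slope 0.033686877174049126 x at -160 -4.522643685896229 extent -188.18872851294407 -137.34957657419122
22 60 66 slope -0.005713737076719034 x at -160 -4.050702290181543 extent -188.18872851294407 -137.34957657419122
30 45 61 slope 0.033686877174049126 x at -160 -4.522643685896229 extent -188.18872851294407 -137.34957657419122
30 60 67 slope -0.015070251068604807 x at -160 -3.9942151309604803 extent -188.43397577938845 -137.34957657419122
```

The handle reads the same in all three pictures. It is home in y (end at −188 mm, expected −190), with x about −4 mm and a slope of about −0.02 to 0.03 rad. That is within what the 112 mm bay allows and within tolerance. The knob height matches my earlier pin-home picture, about 10 mm below its resting-on-the-ring height. Handing in.

```bash
python3 - <<'E'
from h import *
s,_=st();print(sign_off())
E
```

```text
t 37.10 tcp [ 428.2 -229.2  221.2] phi 3.17 tilt 0.05 F [0.5 0.7 0. ] w 0.552 unit [-130.4 -282.5] q6 -0.66
the job is handed in; nothing more can be done
None
```

I handed the job in at 37 s with the index table ready; sign-off gave no verdict. I slid the steel tray into its bay until it met the stop at about 31 N. The three blocks present went into pockets 2, 1 and 0, and the pin finished in hole 0.

**What my last checks showed**
- **Blocks:** all three look seated in both camera views. The last one measured about 2 mm from its pocket centre from above. The scene camera's depth averages for two of the blocks were 6–15 mm off, because they took in the side faces, so I did not use them.
- **Pin:** the knob height matches the earlier pin-home picture, about 10 mm below its resting-on-the-ring height. That reading is only good to about 2 mm, the same as the limit. The table appears turned about −0.03 rad, against a limit of 0.05.
- **Tray:** the handle's end is within about 2 mm of where it should be when home, and it had not moved in later pictures. It reads 4 mm to the side. A first fit gave 3.6° of skew, just over the limit; a second fit gave 1–2°. I left it, because the bay itself allows only about 3 mm and 3°.
- **Wrench, brush and oil bottle:** I did not touch them, but I did not measure them at the end.

**What went wrong along the way:** the second block caught on the pocket wall at 27 N at first. I lifted it clear, measured the pocket again and placed it without contact.

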